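# Move a populated circuit board to the preheater on a spatula

## Robot

A 7-joint arm with a two-finger parallel gripper is mounted at the origin on the work surface. World frame = base frame: x ahead of the robot, y to its left, z up, the work surface at z = 0. Lengths are in m, angles in rad, forces in N, time in s.
With the tool pointing down it reaches from about 0.4 to 0.85 m from the base axis. Payload 4.5 kg.
Tool frame: the origin (TCP) lies midway between the tips of the shut fingers; the grasp point (between the pads) lies 19 mm behind it; z points along the fingers, y is the direction in which the jaws open and shut (so a half turn about z gives the same grasp; the last joint's range is limited). The gripper opens to 88 mm and grips with 3 to 60 N. Pads are 18 mm wide; open, the fingers measure 123 mm over their backs; the gripper's body (75 mm by 187 mm) begins 45 mm behind the grasp point.
Start: joints at [-1.076, 0.689, -0.195, 1.565, 0.157, 0.902, -0.215], TCP at [0.278, 0.56, 0.208] pointing down, gripper open.
Joint ranges: [-3.01, 3.01], [-0.46, 2.08], [-1.47, 1.51], [0.13, 2.56], [-1, 4.14], [0.04, 2.09], [-2.66, 2.66]. Speed limits (rad/s): [2.57, 2.57, 3.14, 3.14, 3.14, 3.14, 3.14].

## Interface

Orientations are given as a unit quaternion [x, y, z, w].
In Python, from station import ctrl gives the robot as it stands.
- The arm moves only by the shell command python3 -m inch 'ROWS' [FORCE]. ROWS is JSON, a list of rows, each an object with "delta_rot": the turn, a rotation vector about the tool's x, y, z in degrees, a list of three; "translation": the shift along the tool's x, y, z in m, a list of three; "grip": the closure, from -1 (fully open) to 1 (shut). A call has 1 to 20 rows; each row shifts and turns the commanded pose from where the row before left it, along the tool's axes as they then stand; what a row does not reach is not made up. A row lasts 1/12 s, in which the tool goes at most 41.7 mm and 7.16 degrees, less where a joint would pass 70% of its speed; a pose out of reach is approached as far as the arm can. A call with a gripper value outside its range is refused whole. The fingers move at their own pace and stop on an object; FORCE is the grip in N (left out, the last holds). Time passes only in rows, so rows that do not move let the fingers close. It gives the time, the measured TCP pose, the force and the opening at its end, in the units of the state.
- ctrl.read_state(): the state, without advancing time (a new reading comes with each control period).
- ctrl.grab_frame(name): name is "scene" or "top"; returns a dict with "img" (480x640x3 uint8, red, green, blue), "mtx" (3x3 intrinsics, pixels), "T" (4x4, takes a point from camera to world coordinates). Camera axes: x right, y up, looking along -z (the intrinsics and any distortion apply to the point x, -y, -z); pixel columns grow to the right and rows downward; lengths in m; the calibration is good to about 2 mm. A picture is of the moment at which its call begins. There is no depth.
- ctrl.finish_job(): hands the job in, once; it reports no verdict.
The state is a dict: "clock": time; "joint_pos": joint angles; "joint_vel": joint speeds; "effort": joint torques, N m; "ee_pos": TCP position; "tool_rot": TCP orientation; "ft_force": force on the tool from outside, world axes, zero at the start; "moment": the same for the moment, N m; "width": opening from 0.0 (shut) to 1.0 (fully open).
Only numpy, scipy, OpenCV 4.12 (cv2) and the standard library are available. Lean on these libraries where they do the work, as an engineer would, in place of code of your own. Each camera call takes 0.05 s, during which the arm holds its last target.

## Task

The loose parts on the circuit board must not be touched or shaken off: slide the spatula under the board lying on the low cradle's two bars, lift the board on it and carry it level to the preheater, with neither gripper nor arm touching the board. Lay the board centred and square across the preheater's two bars, draw the spatula out, and put the spatula back lying flat on its grey pad. Leave everything else on the bench where it is.

Things in the scene. Friction and masses are not known exactly. Their poses are not given: they have to be found in the camera images.
- spatula_grip (a point): Handle centre of the steel spatula, 50 mm above the blade's underside; x along the handle to the blade's tip, z up. Black handle bar 94 mm long (x), 16 mm wide (y), 20 mm high, on 11 mm square pillars 34 mm before and behind its centre; 37.5 mm are free below it, above the flat steel tang.
- spatula: The whole spatula, 0.22 kg; origin below the handle's centre, on the flat underside, axes as the handle's. Tang (30 mm wide) from 50 mm behind the origin, then, in the same plane, the blade: 46 mm wide, from 55 mm to 140 mm (its tip) ahead; both 2.5 mm thick. It balances 10 to 20 mm ahead of the handle's centre.
- board: Populated green circuit board, 90 mm (x) by 80 mm (y), 4 mm thick, parts up to 9 mm tall on top; 0.05 to 0.1 kg, balanced at its middle. Origin at the centre of its underside, z up. At the start it lies across the cradle's two bars, within 5 mm of their middle, nearly square to them.
- cradle: Low cradle, fixed. Dark base plate 120 (x) by 130 mm (y), its top 24 mm above the bench; on it two aluminium bars along x, each 100 mm long, 12 wide, 16 high, 62 mm free between them, their tops 40 mm above the bench, channel open at both ends. Origin on the bench under its middle; +x runs along the bars, away from the robot's side.
- preheater: Board preheater (cold), fixed: black box 150 by 150 mm, its top 50 mm above the bench; on it two steel bars along x, each 100 mm long, 12 wide, 16 high, 62 mm free between them, their tops 66 mm above the bench, channel open at both ends. Knob and display on its -x face. Origin on the bench under its middle; +x away from the robot's side.
- pad: Flat dark grey pad, fixed, 240 mm (x) by 100 mm (y), 3 mm thick, the spatula's place. Origin at the centre of its underside, on the bench. At the start the handle's centre stands about 45 mm from the pad's centre towards -x, the blade pointing about along +x.
- jar: Bystander: small closed jar, 42 mm across, 45 mm tall, standing between the cradle and the preheater. Origin at the centre of its underside.
- spool: Bystander: grey spool lying flat, 72 mm across, 40 mm tall. Origin at the centre of its underside.
- spare: Bystander: small spare circuit board, 55 by 45 mm, lying on the bench. Origin at the centre of its underside.
- screwdriver: Bystander: screwdriver lying on the bench at the right, its thick handle black plastic.
Mind the look-alikes: they are no part of the job. What is shaped like the board but brown or red is not meant.

How it is judged:
On the way, in this order (a step that is already met when the one before it is completed fails the run):
1. the board is carried on the spatula, clear of the cradle (z of board in the frame of cradle above 0.05 m and contact force between spatula and board above 0.2 N and contact force between board and cradle below 0.05 N), for 0.2 s.
2. the board lies across the preheater's bars and the spatula no longer touches it (x of board in the frame of preheater between -0.015 and 0.015 m and y of board in the frame of preheater between -0.008 and 0.008 m and z of board in the frame of preheater between 0.063 and 0.069 m and angle between the x axis of board and the x axis of preheater, either way round below 0.15 rad and angle between board's own z axis and vertical below 0.05 rad and contact force between spatula and board below 0.05 N), for 0.2 s.
At the end, for the whole second after the job is handed in: Board at rest and level on the preheater's two bars, its centre within 15 mm along and 8 mm across of their middle, square within 0.15 rad; spatula flat, at rest and released on the pad, handle centre within 100 mm along and 60 mm across of the pad's centre, not touching the board (all of step 2 and linear speed of each of board, spatula below 0.02 m/s and x of spatula_grip in the frame of pad between -0.1 and 0.1 m and y of spatula_grip in the frame of pad between -0.06 and 0.06 m and z of spatula_grip in the frame of pad between 0.049 and 0.057 m and angle between spatula_grip's own z axis and vertical below 0.06 rad and contact force between the fingers and spatula below 0.05 N).
It fails at once if the gripper or arm touches the board (contact force between any of the fingers, the arm and board above 0.3 N).
It fails at once if the board is tilted by more than 0.3 rad (angle between board's own z axis and vertical above 0.3 rad).
It fails at once if the board is dropped or flung (faster than 0.6 m/s) (linear speed of board above 0.6 m/s).
It fails at once if a bystander is moved by more than 30 mm (distance of any of jar, spool, spare, screwdriver from where it was at the start of the episode above 0.03 m).
It also fails if it takes over 69 s, if anything falls off the work surface, if the arm or the gripper's body presses on something with over 40 N, if the wrist force passes 120 N, or if a joint passes its speed limit or range.

## Working session

There is one attempt and no reset: what is moved stays moved. The work goes in short steps, Python scripts to look and compute and a shell command to move; the robot and the scene stay as the last step left them, time stands still between calls to the robot, and variables do not carry over. Pictures are saved under pics/ and viewed, and the job is handed in when it is done.

```bash
ls; mkdir -p pics; python3 - <<'E'
from station import ctrl
import cv2
s=ctrl.read_state()
for k,v in s.items(): print(k,v)
for n in("scene","top"):
    f=ctrl.grab_frame(n); cv2.imwrite(f"pics/{n}0.png",f["img"][:,:,::-1]); print(n,f["mtx"],f["T"],f.keys())
E
```

```text
pics
clock 0.0
joint_pos [-1.07622908  0.6899056  -0.19451099  1.56635323  0.15727569  0.90247563
 -0.21510811]
joint_vel [ 8.67527954e-04  2.94909358e-05  1.86256449e-03  2.36347116e-04
 -3.74264258e-04  1.59944160e-03 -7.17047772e-04]
effort [ 5.06412161e-04 -5.27562153e+01 -1.26673780e+00 -1.53431565e+01
 -5.26941021e-02  6.61400918e-03  1.48907893e-04]
ee_pos [0.27763874 0.55919105 0.20765645]
tool_rot [ 2.28321722e-01  9.73585344e-01 -8.65011638e-04 -1.43298789e-04]
ft_force [-0.01027121 -0.5006627  -0.82202079]
moment [-0.00158378  0.01532905  0.01760568]
width 0.9991859330532277
scene [[501.27842758   0.         329.04490584]
 [  0.         501.27842758 242.99983653]
 [  0.           0.           1.        ]] [[-0.50817868 -0.53132741  0.67782418  1.30855107]
 [ 0.8611376  -0.30065811  0.40993503  0.42864657]
 [-0.01401638  0.79202013  0.61033405  0.73741567]
 [ 0.          0.          0.          1.        ]] dict_keys(['img', 'mtx', 'T'])
top [[501.3085397    0.         315.81911991]
 [  0.         501.3085397  236.26196075]
 [  0.           0.           1.        ]] [[ 0.01089321  0.99738046 -0.07150918  0.47012366]
 [-0.99983057  0.00980294 -0.01557987 -0.00689878]
 [-0.01483806  0.07166678  0.99731826  1.18941591]
 [ 0.          0.          0.          1.        ]] dict_keys(['img', 'mtx', 'T'])
```

View pics/top0.png

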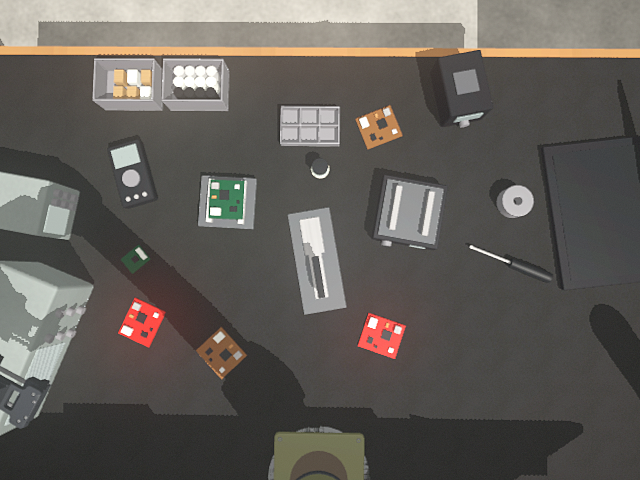

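View pics/scene0.png

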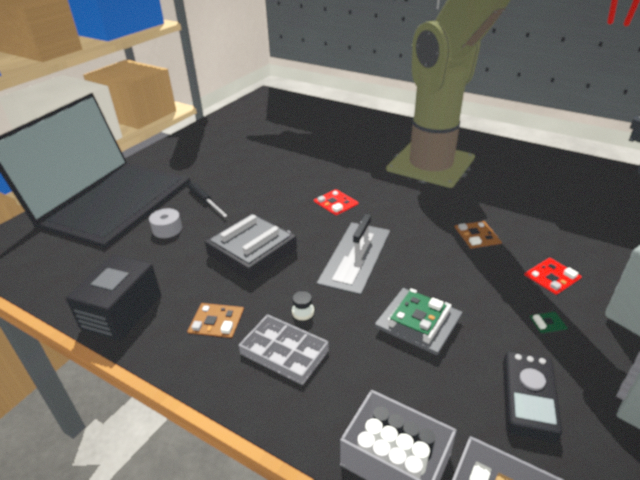

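Candidates: the board is green on the cradle (top 228,200). Look-alikes are the small green spare (135,258), red (142,322) and (382,335), brown (221,352) and orange-brown (379,126). By the description I choose (228,200). There is only one spatula, at (317,260). Black-handled distractors are the screwdriver (530,270) and the meter (132,170).

```bash
cat > h.py <<'E'
import numpy as np,cv2
from station import ctrl
def ray(f,u,v):
    K=f["mtx"];T=f["T"]
    d=np.array([(u-K[0,2])/K[0,0],-(v-K[1,2])/K[1,1],-1.]);return T[:3,3],T[:3,:3]@d
def pt(f,u,v,z):
    o,d=ray(f,u,v);t=(z-o[2])/d[2];return o+t*d
def proj(f,p):
    T=f["T"];c=T[:3,:3].T@(np.asarray(p,float)-T[:3,3]);K=f["mtx"]
    return np.array([K[0,0]*c[0]/-c[2]+K[0,2],K[1,1]*-c[1]/-c[2]+K[1,2]])
E
python3 - <<'E'
import cv2,numpy as np
im=cv2.imread('pics/top0.png')
c=lambda x,y,w,h,s:cv2.resize(im[y:y+h,x:x+w],None,fx=s,fy=s,interpolation=cv2.INTER_CUBIC)
cv2.imwrite('pics/c1.png',np.hstack([c(185,160,90,90,4.4),c(365,160,90,90,4.4)]))
cv2.imwrite('pics/c2.png',c(265,195,100,125,4.8))
E
```

```text
(no output)
```

View pics/c1.png

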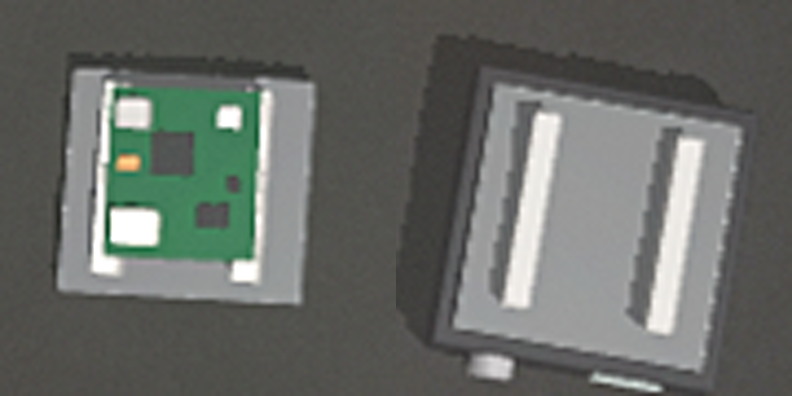

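View pics/c2.png

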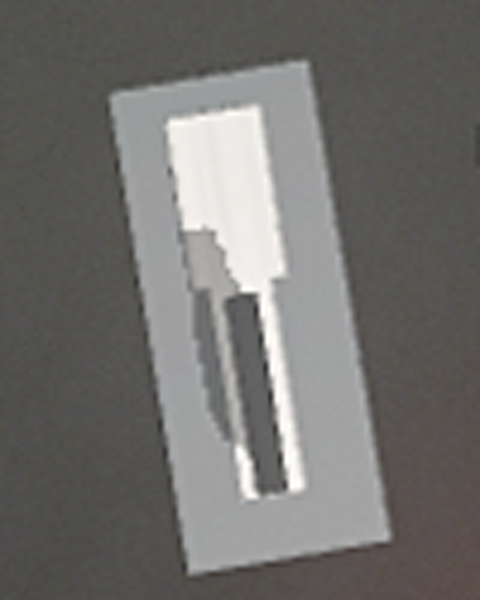

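The crops show the green board with white parts on the cradle's two bars, between bright bar edges. The preheater's bars sit at about (393,205) and (428,213), and the spatula points up-image on its pad. Next I measure with masks.

```bash
cat > meas.py <<'E'
from h import *
def big(c,n=1):
    return sorted(c,key=cv2.contourArea)[::-1][:n]
def rect(f,mask,z,roi,n=1,s=4,show=None):
    out=[]
    cs,_=cv2.findContours(mask,cv2.RETR_EXTERNAL,cv2.CHAIN_APPROX_NONE)
    for c in big(cs,n):
        pts=np.array([pt(f,(u+.5)/s-.5+roi[0],(v+.5)/s-.5+roi[1],z)[:2] for u,v in c[:,0]],np.float32)
        (cx,cy),(w,h),a=cv2.minAreaRect(pts*1000)
        # long axis direction
        if w<h: w,h=h,w;a+=90
        a=(a+90)%180-90
        out.append((round(cx,1),round(cy,1),round(w,1),round(h,1),round(a,2)))
    return out
def crop(f,roi,s=4):
    x,y,w,h=roi
    im=cv2.cvtColor(f["img"][y:y+h,x:x+w],cv2.COLOR_RGB2BGR)
    return cv2.resize(im,None,fx=s,fy=s,interpolation=cv2.INTER_LINEAR)
E
python3 - <<'E'
from meas import *
f=ctrl.grab_frame("top")
# pad
roi=(265,195,100,125);c=crop(f,roi);g=cv2.cvtColor(c,cv2.COLOR_BGR2GRAY)
print('bg',np.percentile(g,[5,30,50,80,95]))
pad=((g>105)*255).astype(np.uint8);print('pad',rect(f,pad,.003,roi))
bl=((g>200)*255).astype(np.uint8);print('steel',rect(f,bl,.0055,roi))
# handle: dark inside the pad rect
cs,_=cv2.findContours(pad,cv2.RETR_EXTERNAL,cv2.CHAIN_APPROX_NONE);m=np.zeros_like(g);cv2.drawContours(m,[big(cs)[0]],-1,255,-1);m=cv2.erode(m,np.ones((15,15)))
h=((g<92)&(m>0)).astype(np.uint8)*255;print('handle',rect(f,h,.063,roi,3))
cv2.imwrite('pics/m1.png',np.hstack([g,pad,bl,h])[::1,::2])
# cradle
roi=(185,160,90,90);c=crop(f,roi);g=cv2.cvtColor(c,cv2.COLOR_BGR2GRAY);hsv=cv2.cvtColor(c,cv2.COLOR_BGR2HSV)
m=((g>95)|((hsv[...,1]>90)&(hsv[...,0]>50)&(hsv[...,0]<90))).astype(np.uint8)*255;print('cradle base',rect(f,m,.024,roi))
bd=((hsv[...,1]>90)&(hsv[...,0]>50)&(hsv[...,0]<90)).astype(np.uint8)*255;bd=cv2.morphologyEx(bd,cv2.MORPH_CLOSE,np.ones((5,5)));print('board',rect(f,bd,.044,roi))
cv2.imwrite('pics/m2.png',np.hstack([g,m,bd]))
roi=(365,160,90,90);c=crop(f,roi);g=cv2.cvtColor(c,cv2.COLOR_BGR2GRAY)
b=(g>200).astype(np.uint8)*255;print('ph bars',rect(f,b,.066,roi,3))
t=(g>105).astype(np.uint8)*255;print('ph top',rect(f,t,.05,roi))
cv2.imwrite('pics/m3.png',np.hstack([g,b,t]))
E
```

```text
bg [ 78.  83.  85. 160. 230.]
pad [(498.7, 9.5, 242.3, 102.6, 10.27)]
steel [(504.6, 12.2, 190.6, 46.9, 10.22)]
handle [(496.4, 6.0, 10.7, 2.2, 0.61), (428.9, 4.0, 8.4, 2.1, 5.03), (483.5, 3.7, 9.5, 2.2, 0.61)]
cradle base [(632.8, 220.7, 133.1, 122.7, 87.32)]
board [(636.4, 219.3, 89.3, 77.8, -1.55)]
ph bars [(618.1, -168.1, 100.9, 12.4, -9.7), (605.3, -240.9, 100.6, 12.3, -9.62), (537.7, -151.2, 9.5, 7.3, -89.95)]
ph top [(611.5, -204.9, 132.5, 132.2, -9.74)]
```

```bash
python3 - <<'E'
from meas import *
f=ctrl.grab_frame("top")
roi=(265,195,100,125);c=crop(f,roi);g=cv2.cvtColor(c,cv2.COLOR_BGR2GRAY)
x0,y0=48*4,60*4
for t in (75,85,95,110):
    h=(g<t).astype(np.uint8)*255
    q=np.zeros_like(h);q[55*4:105*4,43*4:62*4]=h[55*4:105*4,43*4:62*4]
    print(t,rect(f,q,.0625,roi,1))
s=ctrl.grab_frame("scene")
yw=np.radians(10.2);R=lambda a:np.array([[np.cos(a),-np.sin(a)],[np.sin(a),np.cos(a)]])
im=cv2.cvtColor(s["img"],cv2.COLOR_RGB2BGR)
def box(c,a,L,W,z,col):
    P=[proj(s,[*(np.array(c)+R(a)@np.array(p)),z]) for p in[(-L/2,-W/2),(L/2,-W/2),(L/2,W/2),(-L/2,W/2)]]
    cv2.polylines(big_,[np.round((np.array(P)+.5)*4-.5-off).astype(int)],True,col,1)
def show(cx,cy,name,bs):
    global big_,off
    x,y=cx-75,cy-65;big_=cv2.resize(im[y:y+130,x:x+150],None,fx=4,fy=4,interpolation=cv2.INTER_CUBIC);off=np.array([x*4,y*4])
    for b in bs: box(*b)
    cv2.imwrite(name,big_)
A=np.radians
o=np.array([.4603,.0042])
show(360,250,'pics/s1.png',[((.5046,.0122),A(10.22),.19,.046,.0055,(0,0,255)),((.4987,.0095),A(10.27),.24,.1,.003,(0,255,0)),(o,A(10.22),.094,.016,.063,(255,0,0))])
show(420,315,'pics/s2.png',[((.6328,.2207),A(-2.7),.12,.13,.024,(0,0,255)),((.6364,.2193),A(-1.55),.09,.08,.044,(255,0,0))])
show(252,245,'pics/s3.png',[((.6181,-.1681),A(-9.7),.1,.012,.066,(0,0,255)),((.6053,-.2409),A(-9.7),.1,.012,.066,(0,0,255))])
E
```

```text
75 [(472.1, 1.0, 2.2, 0.6, 0.59)]
85 [(497.8, 5.8, 6.7, 1.7, 0.61)]
95 [(490.8, 9.7, 29.3, 12.6, 10.07)]
110 [(460.9, 5.0, 92.3, 14.3, 10.04)]
```

View pics/s1.png

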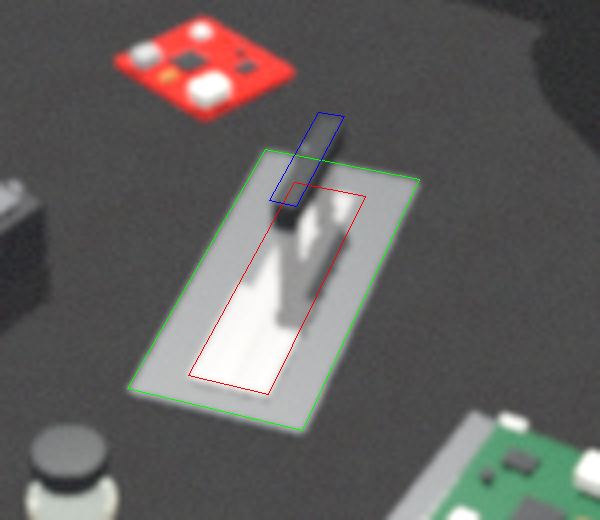

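View pics/s2.png

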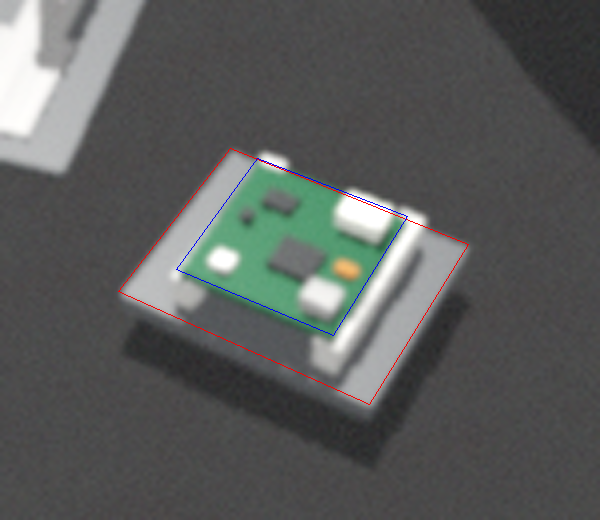

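View pics/s3.png

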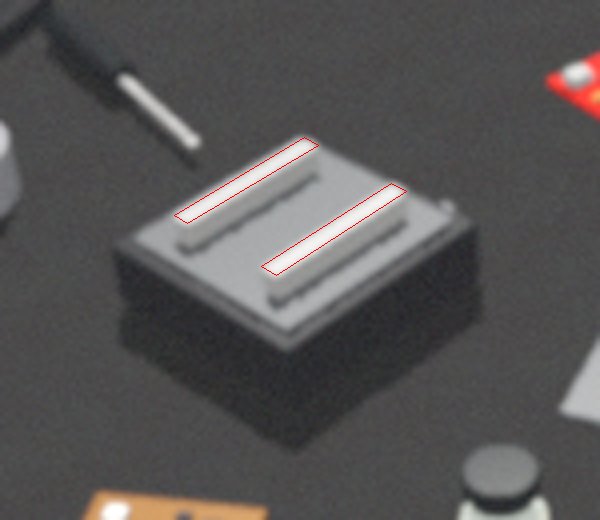

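All overlays agree with both views within 1–2 mm and the sizes check: steel 190.6x47, bars 101x12 at 74 apart. Now I move over the spatula.

```bash
cat >> h.py <<'E'
from scipy.spatial.transform import Rotation as Ro
def togo(p,yaw_deg):
    s=ctrl.read_state();R=Ro.from_quat(s["tool_rot"])
    # desired: tool x = -(forward at yaw), y = left, z = down
    y=np.radians(yaw_deg);fx=np.array([np.cos(y),np.sin(y),0]);D=np.column_stack([-fx,[-fx[1],fx[0],0],[0,0,-1]])
    rv=(R.inv()*Ro.from_matrix(D)).as_rotvec(degrees=True)
    d=np.asarray(p)-s["ee_pos"]
    print('t',round(s["clock"],2),'pos',np.round(s["ee_pos"],4),'w',round(s["width"],3),'F',np.round(s["ft_force"],1))
    print('go mm tool-axes NOW',np.round(R.inv().apply(d)*1000,1),' after turn',np.round(D.T@d*1000,1),'rotvec deg',np.round(rv,2))
E
python3 -m inch '[{"delta_rot":[0,0,0],"translation":[-0.0211,-0.02035,0],"grip":-1},{"delta_rot":[0,0,0],"translation":[-0.0211,-0.02035,0],"grip":-1},{"delta_rot":[0,0,0],"translation":[-0.0211,-0.02035,0],"grip":-1},{"delta_rot":[0,0,0],"translation":[-0.0211,-0.02035,0],"grip":-1},{"delta_rot":[0,0,0],"translation":[-0.0211,-0.02035,0],"grip":-1},{"delta_rot":[0,0,0],"translation":[-0.0211,-0.02035,0],"grip":-1},{"delta_rot":[0,0,0],"translation":[-0.0211,-0.02035,0],"grip":-1},{"delta_rot":[0,0,0],"translation":[-0.0211,-0.02035,0],"grip":-1},{"delta_rot":[0,0,0],"translation":[-0.0211,-0.02035,0],"grip":-1},{"delta_rot":[0,0,0],"translation":[-0.0211,-0.02035,0],"grip":-1}]'
python3 - <<'E'
from h import *
togo([.4754,.0073,.034],10.2)
E
```

```text
clock: 1.08
ee_pos: [0.3767, 0.2824, 0.2085]
tool_rot: [0.228, 0.974, 0.0, 0.0]
ft_force: [0.7, 1.1, -0.2]
width: 0.996
t 1.08 pos [0.3767 0.2824 0.2085] w 0.996 F [ 0.7  1.1 -0.2]
go mm tool-axes NOW [-210.7 -202.6  174.5]  after turn [ -48.4 -288.2  174.5] rotvec deg [ 1.000e-02  1.000e-02 -3.659e+01]
```

```bash

python3 -m inch '[{"delta_rot":[0,0,0],"translation":[-0.021,-0.0203,0.008],"grip":-1},{"delta_rot":[0,0,0],"translation":[-0.021,-0.0203,0.008],"grip":-1},{"delta_rot":[0,0,0],"translation":[-0.021,-0.0203,0.008],"grip":-1},{"delta_rot":[0,0,0],"translation":[-0.021,-0.0203,0.008],"grip":-1},{"delta_rot":[0,0,0],"translation":[-0.021,-0.0203,0.008],"grip":-1},{"delta_rot":[0,0,0],"translation":[-0.021,-0.0203,0.008],"grip":-1},{"delta_rot":[0,0,0],"translation":[-0.021,-0.0203,0.008],"grip":-1},{"delta_rot":[0,0,0],"translation":[-0.021,-0.0203,0.008],"grip":-1},{"delta_rot":[0,0,0],"translation":[-0.021,-0.0203,0.008],"grip":-1},{"delta_rot":[0,0,0],"translation":[-0.021,-0.0203,0.008],"grip":-1},{"delta_rot":[0,0,-6.1],"translation":[0,0,0],"grip":-1},{"delta_rot":[0,0,-6.1],"translation":[0,0,0],"grip":-1},{"delta_rot":[0,0,-6.1],"translation":[0,0,0],"grip":-1},{"delta_rot":[0,0,-6.1],"translation":[0,0,0],"grip":-1},{"delta_rot":[0,0,-6.1],"translation":[0,0,0],"grip":-1},{"delta_rot":[0,0,-6.1],"translation":[0,0,0],"grip":-1},{"delta_rot":[0,0,0],"translation":[0,0,0],"grip":-1},{"delta_rot":[0,0,0],"translation":[0,0,0],"grip":-1}]'
python3 - <<'E'
from h import *
togo([.4754,.0073,.034],10.2)
f=ctrl.grab_frame("scene");cv2.imwrite('pics/a1.png',f["img"][:,:,::-1])
E
```

```text
clock: 2.58
ee_pos: [0.4743, 0.0085, 0.1284]
tool_rot: [-0.087, 0.996, 0.0, 0.0]
ft_force: [-0.2, 0.3, 0.8]
width: 0.998
t 2.58 pos [0.4743 0.0085 0.1284] w 0.998 F [-0.2  0.3  0.8]
go mm tool-axes NOW [-0.8 -1.4 94.4]  after turn [-0.8 -1.4 94.4] rotvec deg [ 0.03  0.01 -0.18]
```

View pics/a1.png

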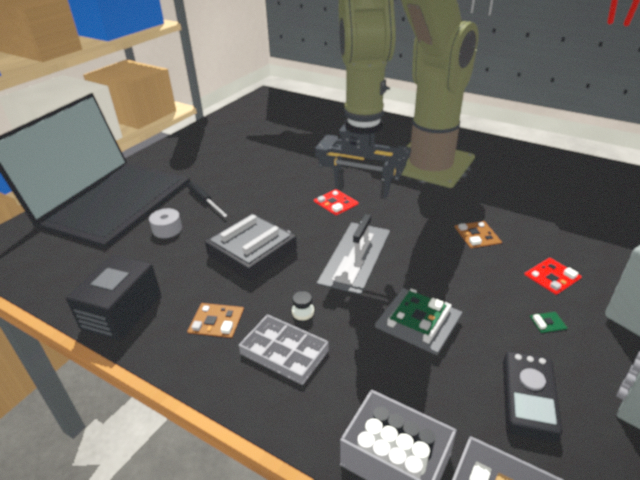

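The gripper is straddling the handle, which is at (362,228), with fingertips around (340,188) and (387,188). Next I descend and close.

```bash
python3 -c "
from h import *
f=ctrl.grab_frame('scene');print(proj(f,ctrl.read_state()['ee_pos']))"
python3 -m inch '[{"delta_rot":[0,0,-0.2],"translation":[-0.0008,-0.0014,0.014],"grip":-1},{"delta_rot":[0,0,0],"translation":[0,0,0.02],"grip":-1},{"delta_rot":[0,0,0],"translation":[0,0,0.02],"grip":-1},{"delta_rot":[0,0,0],"translation":[0,0,0.02],"grip":-1},{"delta_rot":[0,0,0],"translation":[0,0,0.014],"grip":-1},{"delta_rot":[0,0,0],"translation":[0,0,0.006],"grip":-1},{"delta_rot":[0,0,0],"translation":[0,0,0],"grip":-1},{"delta_rot":[0,0,0],"translation":[0,0,0],"grip":-1}]'
python3 - <<'E'
from h import *
togo([.4754,.0073,.034],10.2)
E
```

```text
[360.98517801 203.58213964]
clock: 3.35
ee_pos: [0.4755, 0.0074, 0.0346]
tool_rot: [-0.09, 0.996, -0.0, 0.0]
ft_force: [1.1, -0.2, 0.7]
width: 0.998
t 3.35 pos [0.4755 0.0074 0.0346] w 0.998 F [ 1.1 -0.2  0.7]
go mm tool-axes NOW [ 0.1 -0.1  0.6]  after turn [ 0.1 -0.1  0.6] rotvec deg [-0.01  0.01  0.18]
```

```bash

python3 -m inch '[{"delta_rot":[0,0,0],"translation":[0,0,0],"grip":1},{"delta_rot":[0,0,0],"translation":[0,0,0],"grip":1},{"delta_rot":[0,0,0],"translation":[0,0,0],"grip":1},{"delta_rot":[0,0,0],"translation":[0,0,0],"grip":1},{"delta_rot":[0,0,0],"translation":[0,0,0],"grip":1},{"delta_rot":[0,0,0],"translation":[0,0,0],"grip":1},{"delta_rot":[0,0,0],"translation":[0,0,0],"grip":1},{"delta_rot":[0,0,0],"translation":[0,0,0],"grip":1},{"delta_rot":[0,0,0],"translation":[0,0,0],"grip":1},{"delta_rot":[0,0,0],"translation":[0,0,0],"grip":1}]' 50
python3 - <<'E'
from h import *
togo([.4754,.0073,.034],10.2)
E
```

```text
clock: 4.18
ee_pos: [0.4753, 0.0073, 0.0344]
tool_rot: [-0.091, 0.996, 0.0, -0.0]
ft_force: [-0.1, 1.0, 0.7]
width: 0.268
t 4.18 pos [0.4753 0.0073 0.0344] w 0.268 F [-0.1  1.   0.7]
go mm tool-axes NOW [-0.1 -0.1  0.4]  after turn [-0.1 -0.   0.4] rotvec deg [ 0.  -0.   0.2]
```

```bash

python3 -m inch '[{"delta_rot":[0,0,0],"translation":[0,0,0],"grip":1},{"delta_rot":[0,0,0],"translation":[0,0,0],"grip":1},{"delta_rot":[0,0,0],"translation":[0,0,0],"grip":1},{"delta_rot":[0,0,0],"translation":[0,0,0],"grip":1}]' 50
```

```text
clock: 4.52
ee_pos: [0.4753, 0.0073, 0.0344]
tool_rot: [-0.091, 0.996, 0.0, -0.0]
ft_force: [-0.2, 0.3, 0.0]
width: 0.003
```

Fully shut means no handle between the fingers, so I look.

```bash
python3 - <<'E'
from h import *
f=ctrl.grab_frame("scene");a=cv2.resize(f["img"][140:290,285:445,::-1],None,fx=3.7,fy=3.7,interpolation=cv2.INTER_CUBIC)
cv2.imwrite('pics/a2.png',a)
print(proj(f,[.4754,.0073,.053]),proj(f,ctrl.read_state()['ee_pos']))
f=ctrl.grab_frame("top");cv2.imwrite('pics/a3.png',cv2.resize(f["img"][180:330,240:400,::-1],None,fx=3.7,fy=3.7))
E
```

```text
[359.48380179 231.15920517] [359.32824807 237.5794844 ]
```

View pics/a2.png

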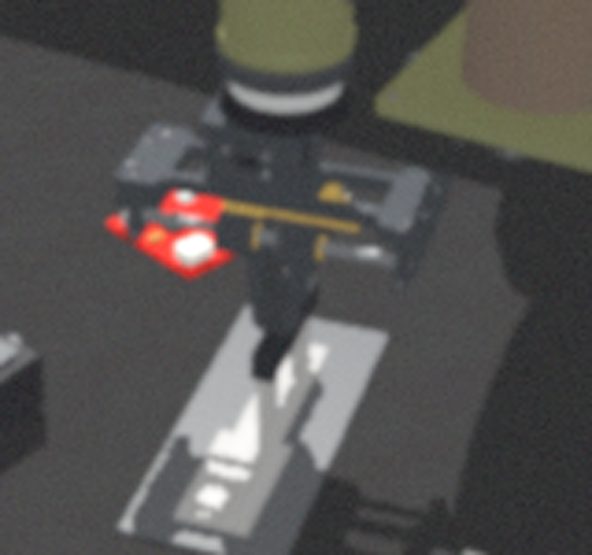

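View pics/a3.png

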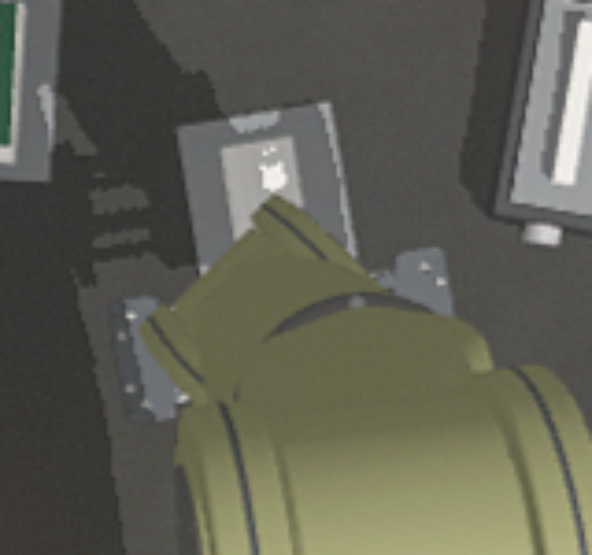

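The spatula has not moved: the handle front end is still at about crop (265,365), and the fingers are at the handle. The width reading is ambiguous, so I test with a small lift.

```bash

python3 -m inch '[{"delta_rot":[0,0,0],"translation":[0,0,-0.003],"grip":1},{"delta_rot":[0,0,0],"translation":[0,0,-0.003],"grip":1},{"delta_rot":[0,0,0],"translation":[0,0,-0.004],"grip":1},{"delta_rot":[0,0,0],"translation":[0,0,-0.005],"grip":1},{"delta_rot":[0,0,0],"translation":[0,0,-0.005],"grip":1},{"delta_rot":[0,0,0],"translation":[0,0,0],"grip":1},{"delta_rot":[0,0,0],"translation":[0,0,0],"grip":1}]' 50
python3 - <<'E'
from h import *
f=ctrl.grab_frame("scene");a=cv2.resize(f["img"][165:295,300:430,::-1],None,fx=4.6,fy=4.6,interpolation=cv2.INTER_CUBIC)
cv2.imwrite('pics/a4.png',a)
togo([.4754,.0073,.054],10.2)
E
```

```text
clock: 5.2
ee_pos: [0.4757, 0.0073, 0.0549]
tool_rot: [-0.09, 0.996, 0.0, 0.001]
ft_force: [0.1, -0.2, -0.1]
width: 0.005
t 5.25 pos [0.4754 0.0072 0.0546] w 0.011 F [-0.2  0.4 -0.5]
go mm tool-axes NOW [-0.   0.1  0.6]  after turn [-0.   0.1  0.6] rotvec deg [0.01 0.03 0.19]
```

View pics/a4.png

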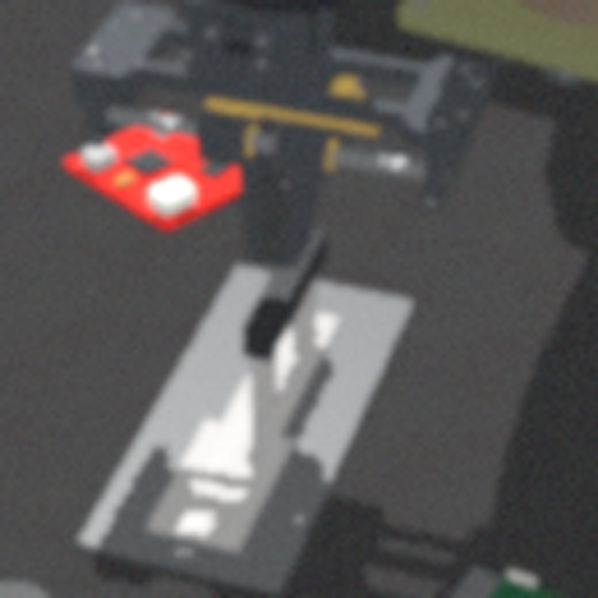

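The fingers closed without the handle. The visible fingertips are about 8–12 px above the projected TCP, so I raise the arm and measure the real tip position.

```bash

python3 -m inch '[{"delta_rot":[0,0,0],"translation":[0,0,-0.02],"grip":1},{"delta_rot":[0,0,0],"translation":[0,0,-0.02],"grip":1},{"delta_rot":[0,0,0],"translation":[0,0,-0.02],"grip":1},{"delta_rot":[0,0,0],"translation":[0,0,-0.02],"grip":1},{"delta_rot":[0,0,0],"translation":[0,0,0],"grip":1},{"delta_rot":[0,0,0],"translation":[0,0,0],"grip":1}]' 50
python3 - <<'E'
from h import *
s=ctrl.read_state();e=s['ee_pos'];print(s)
for n in ("scene","top"):
    f=ctrl.grab_frame(n);u=proj(f,e);print(n,u,[proj(f,e+[0,0,d]) for d in(.05,.15)])
    im=f["img"][:,:,::-1].copy()
    x,y=int(u[0])-80,int(u[1])-80;a=cv2.resize(im[max(y,0):y+130,x:x+160],None,fx=4.6,fy=4.6,interpolation=cv2.INTER_CUBIC)
    q=((u-[x,max(y,0)]+.5)*4.6).astype(int);cv2.drawMarker(a,tuple(int(i) for i in q),(0,0,255),cv2.MARKER_CROSS,14,1)
    cv2.imwrite(f'pics/b_{n}.png',a)
E
```

```text
clock: 5.75
ee_pos: [0.4758, 0.0072, 0.1349]
tool_rot: [-0.09, 0.996, 0.0, 0.001]
ft_force: [0.0, 0.6, -0.1]
width: 0.001
{'clock': 5.75, 'joint_pos': array([ 0.1617634 ,  0.64836269, -0.43374838,  2.07319946,  0.53026568,
        0.52596238,  1.09111522]), 'joint_vel': array([-0.01379915,  0.02892468,  0.02356984,  0.01996306,  0.00533341,
       -0.00865598, -0.00221591]), 'effort': array([  0.20536118, -44.25574422,  -3.6076346 ,  -8.88569266,
        -0.06445748,   0.13598759,   0.05066154]), 'ee_pos': array([0.47578509, 0.00720081, 0.13485785]), 'tool_rot': array([-9.03764953e-02,  9.95907266e-01,  2.91358212e-05,  8.97492076e-04]), 'ft_force': array([ 0.00892734,  0.64247257, -0.11615613]), 'moment': array([0.05354553, 0.04779851, 0.02091363]), 'width': 0.0008933255383679662}
scene [360.2181     201.28943111] [array([360.77650794, 181.62967849]), array([361.9942119 , 138.75822685])]
top [316.58705544 269.50865274] [array([316.25425521, 269.37051476]), array([315.47835669, 269.04845652])]
```

View pics/b_scene.png

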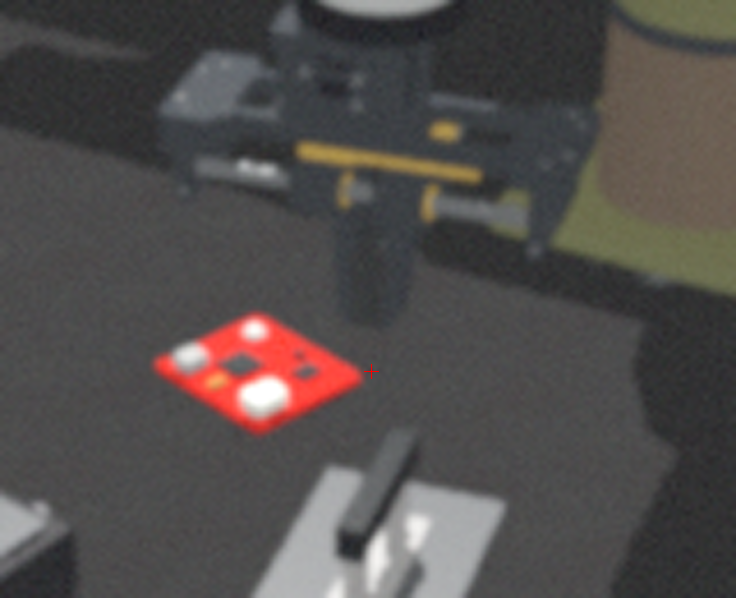

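View pics/b_top.png

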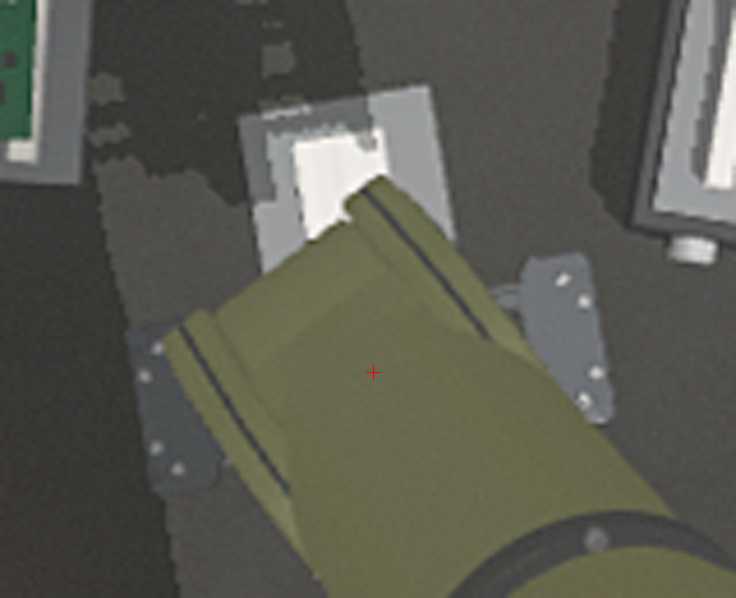

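From the top, the gripper centre matches the TCP in xy. In the scene view the real tips are about 26–30 mm above the reported TCP. That explains the closing above the handle, since the handle top is at 63 mm and the tip reading was 34. I calibrate this height by gently touching the handle's top with the shut fingers.

```bash

python3 -m inch '[{"delta_rot":[0,0,0],"translation":[0,0,0.025],"grip":1},{"delta_rot":[0,0,0],"translation":[0,0,0.025],"grip":1},{"delta_rot":[0,0,0],"translation":[0,0,0.025],"grip":1},{"delta_rot":[0,0,0],"translation":[0,0,0.019],"grip":1},{"delta_rot":[0,0,0],"translation":[0,0,0.004],"grip":1},{"delta_rot":[0,0,0],"translation":[0,0,0],"grip":1},{"delta_rot":[0,0,0],"translation":[0,0,0],"grip":1}]' 
for i in 1; do python3 -m inch '[{"delta_rot":[0,0,0],"translation":[0,0,0.001],"grip":1}]'; done
python3 -m inch '[{"delta_rot":[0,0,0],"translation":[0,0,0.001],"grip":1}]'
python3 -m inch '[{"delta_rot":[0,0,0],"translation":[0,0,0.001],"grip":1}]'
python3 -m inch '[{"delta_rot":[0,0,0],"translation":[0,0,0.001],"grip":1}]'
```

```text
clock: 6.43
ee_pos: [0.4747, 0.0075, 0.036]
tool_rot: [-0.091, 0.996, -0.0, -0.001]
ft_force: [-0.4, 0.4, 0.3]
width: 0.001
clock: 6.52
ee_pos: [0.4756, 0.0074, 0.0357]
tool_rot: [-0.091, 0.996, 0.0, 0.0]
ft_force: [0.9, 0.1, 0.2]
width: 0.009
clock: 6.6
ee_pos: [0.4758, 0.0073, 0.0349]
tool_rot: [-0.09, 0.996, 0.0, 0.001]
ft_force: [-0.3, -0.0, -1.0]
width: 0.009
clock: 6.68
ee_pos: [0.4757, 0.0072, 0.0339]
tool_rot: [-0.09, 0.996, 0.0, 0.001]
ft_force: [1.0, 0.2, -0.2]
width: 0.004
clock: 6.77
ee_pos: [0.4757, 0.0072, 0.0331]
tool_rot: [-0.09, 0.996, -0.0, 0.001]
ft_force: [-3.5, -1.1, 23.9]
width: 0.006
```

Contact at a reading of about 0.0333 with the true handle top at 0.063 means true tip z ≈ reading + 0.030. Next I back off, open, descend to reading ≈ 0.004 (true 0.034) and close.

```bash

python3 -m inch '[{"delta_rot":[0,0,0],"translation":[0,0,-0.01],"grip":-1},{"delta_rot":[0,0,0],"translation":[0,0,-0.005],"grip":-1},{"delta_rot":[0,0,0],"translation":[0,0,0],"grip":-1},{"delta_rot":[0,0,0],"translation":[0,0,0],"grip":-1},{"delta_rot":[0,0,0],"translation":[0,0,0],"grip":-1},{"delta_rot":[0,0,0],"translation":[0,0,0],"grip":-1},{"delta_rot":[0,0,0],"translation":[0,0,0],"grip":-1},{"delta_rot":[0,0,0],"translation":[0,0,0],"grip":-1},{"delta_rot":[0,0,0],"translation":[0,0,0],"grip":-1},{"delta_rot":[0,0,0],"translation":[0,0,0],"grip":-1},{"delta_rot":[0,0,0],"translation":[0,0,0],"grip":-1}]' 
python3 -m inch '[{"delta_rot":[0,0,0],"translation":[0,0,0.01],"grip":-1},{"delta_rot":[0,0,0],"translation":[0,0,0.01],"grip":-1},{"delta_rot":[0,0,0],"translation":[0,0,0.008],"grip":-1},{"delta_rot":[0,0,0],"translation":[0,0,0.008],"grip":-1},{"delta_rot":[0,0,0],"translation":[0,0,0.008],"grip":-1},{"delta_rot":[0,0,0],"translation":[0,0,0],"grip":-1},{"delta_rot":[0,0,0],"translation":[0,0,0],"grip":-1}]' 
python3 -c "
from h import *
togo([.4754,.0073,.004],10.2)"
```

```text
clock: 7.68
ee_pos: [0.4753, 0.0074, 0.0473]
tool_rot: [-0.091, 0.996, 0.0, -0.0]
ft_force: [-0.2, 0.4, 0.6]
width: 0.808
clock: 8.27
ee_pos: [0.4749, 0.0073, 0.003]
tool_rot: [-0.091, 0.996, -0.0, -0.001]
ft_force: [-0.2, -0.1, 0.2]
width: 1.004
t 8.27 pos [0.4749 0.0073 0.003 ] w 1.004 F [-0.2 -0.1  0.2]
go mm tool-axes NOW [-0.5 -0.1 -1. ]  after turn [-0.5 -0.1 -1. ] rotvec deg [-0.01 -0.06  0.22]
```

```bash

python3 -m inch '[{"delta_rot":[0,0,0],"translation":[0,0,0],"grip":1},{"delta_rot":[0,0,0],"translation":[0,0,0],"grip":1},{"delta_rot":[0,0,0],"translation":[0,0,0],"grip":1},{"delta_rot":[0,0,0],"translation":[0,0,0],"grip":1},{"delta_rot":[0,0,0],"translation":[0,0,0],"grip":1},{"delta_rot":[0,0,0],"translation":[0,0,0],"grip":1},{"delta_rot":[0,0,0],"translation":[0,0,0],"grip":1},{"delta_rot":[0,0,0],"translation":[0,0,0],"grip":1},{"delta_rot":[0,0,0],"translation":[0,0,0],"grip":1},{"delta_rot":[0,0,0],"translation":[0,0,0],"grip":1},{"delta_rot":[0,0,0],"translation":[0,0,0],"grip":1},{"delta_rot":[0,0,0],"translation":[0,0,0],"grip":1},{"delta_rot":[0,0,0],"translation":[0,0,0],"grip":1}]' 55
python3 -c "
from h import *
togo([.4754,.0073,.004],10.2)"
```

```text
clock: 9.35
ee_pos: [0.4753, 0.0075, 0.0034]
tool_rot: [-0.091, 0.996, 0.0, 0.0]
ft_force: [0.1, -0.6, -0.6]
width: 0.176
t 9.35 pos [0.4753 0.0075 0.0034] w 0.176 F [ 0.1 -0.6 -0.6]
go mm tool-axes NOW [-0.1 -0.2 -0.6]  after turn [-0.1 -0.2 -0.6] rotvec deg [0.01 0.   0.21]
```

Width 0.176 is 15.5 mm, so the handle is gripped. Now I lift, check and transfer to the approach pose.

```bash

python3 -m inch '[{"delta_rot":[0,0,0],"translation":[0,0,-0.003],"grip":1},{"delta_rot":[0,0,0],"translation":[0,0,-0.007],"grip":1},{"delta_rot":[0,0,0],"translation":[0,0,-0.01],"grip":1},{"delta_rot":[0,0,0],"translation":[0,0,-0.01],"grip":1},{"delta_rot":[0,0,0],"translation":[0,0,-0.01],"grip":1},{"delta_rot":[0,0,0],"translation":[0,0,-0.01],"grip":1},{"delta_rot":[0,0,2.1],"translation":[0,0,-0.01],"grip":1},{"delta_rot":[0,0,2.1],"translation":[0,0,0],"grip":1},{"delta_rot":[0,0,2.1],"translation":[0,0,0],"grip":1},{"delta_rot":[0,0,2.1],"translation":[0,0,0],"grip":1},{"delta_rot":[0,0,2.1],"translation":[0,0,0],"grip":1},{"delta_rot":[0,0,2.1],"translation":[0,0,0],"grip":1},{"delta_rot":[0,0,0],"translation":[0,0,0],"grip":1},{"delta_rot":[0,0,0],"translation":[0,0,0],"grip":1}]'
python3 - <<'E'
from h import *
togo([.4266,.2281,.031],-2.2)
f=ctrl.grab_frame("scene");cv2.imwrite('pics/d1.png',cv2.resize(f["img"][165:315,300:460,::-1],None,fx=4,fy=4,interpolation=cv2.INTER_CUBIC))
E
```

```text
clock: 10.52
ee_pos: [0.4751, 0.0074, 0.0631]
tool_rot: [0.019, 1.0, -0.0, -0.0]
ft_force: [0.2, -0.1, -2.3]
width: 0.171
t 10.52 pos [0.4751 0.0074 0.0631] w 0.171 F [ 0.2 -0.1 -2.3]
go mm tool-axes NOW [ 56.8 218.7  32.1]  after turn [ 56.9 218.7  32.1] rotvec deg [-0.01 -0.03  0.02]
```

View pics/d1.png

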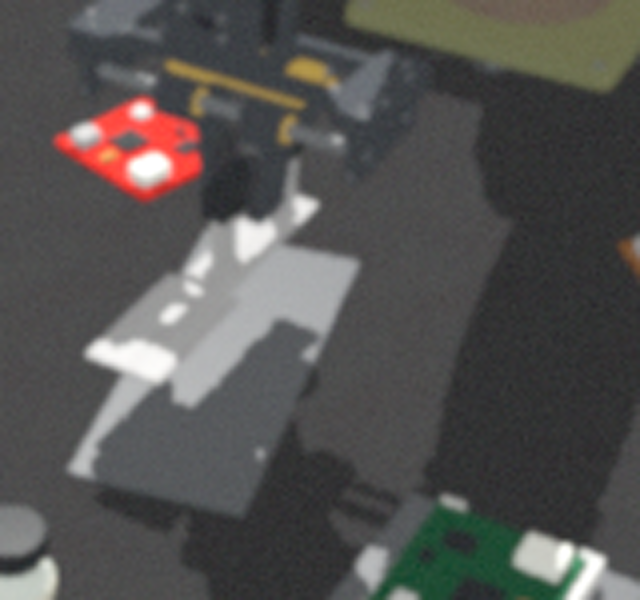

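The spatula is up in the gripper, with its tip at about crop (130,360) and a weight of 2.3 N. I go to the approach pose and check the blade's tip in both views.

```bash

python3 -m inch '[{"delta_rot":[0,0,0],"translation":[0.003,0.01,0],"grip":1},{"delta_rot":[0,0,0],"translation":[0.0055,0.02,0],"grip":1},{"delta_rot":[0,0,0],"translation":[0.0055,0.02,0],"grip":1},{"delta_rot":[0,0,0],"translation":[0.0055,0.02,0],"grip":1},{"delta_rot":[0,0,0],"translation":[0.0055,0.02,0],"grip":1},{"delta_rot":[0,0,0],"translation":[0.0055,0.02,0],"grip":1},{"delta_rot":[0,0,0],"translation":[0.0055,0.02,0],"grip":1},{"delta_rot":[0,0,0],"translation":[0.0055,0.02,0],"grip":1},{"delta_rot":[0,0,0],"translation":[0.0055,0.02,0],"grip":1},{"delta_rot":[0,0,0],"translation":[0.0055,0.02,0],"grip":1},{"delta_rot":[0,0,0],"translation":[0.0045,0.02,0],"grip":1},{"delta_rot":[0,0,0],"translation":[0,0.0087,0.01],"grip":1},{"delta_rot":[0,0,0],"translation":[0,0,0.01],"grip":1},{"delta_rot":[0,0,0],"translation":[0,0,0.008],"grip":1},{"delta_rot":[0,0,0],"translation":[0,0,0.004],"grip":1},{"delta_rot":[0,0,0],"translation":[0,0,0],"grip":1},{"delta_rot":[0,0,0],"translation":[0,0,0],"grip":1}]'
cat > chk.py <<'E'
from h import *
def chk(tag,cw,yaw,xt=15):
    # predicted blade from reading: TCP at origin+xt, underside z=reading-.0004
    s=ctrl.read_state();e=s["ee_pos"];y=np.radians(yaw);fx=np.array([np.cos(y),np.sin(y),0]);l=np.array([-fx[1],fx[0],0])
    o=e-fx*xt/1000;zt=e[2]+.0021
    for n in("top","scene"):
        f=ctrl.grab_frame(n);P=[]
        for a,b in((55,-23),(140,-23),(140,23),(55,23)):
            p=o+fx*a/1000+l*b/1000;p[2]=zt;P.append(proj(f,p))
        P=np.array(P);c=proj(f,cw);x,y0=int(c[0])-70,int(c[1])-60
        a=cv2.resize(f["img"][y0:y0+120,x:x+140,::-1],None,fx=5,fy=5,interpolation=cv2.INTER_CUBIC)
        cv2.polylines(a,[np.round((P-[x,y0]+.5)*5-.5).astype(int)],True,(0,0,255),1)
        cv2.imwrite(f'pics/{tag}_{n}.png',a)
E
python3 - <<'E'
from chk import *
togo([.5565,.2231,.031],-2.2)
chk('e1',[.55,.22,.03],-2.2)
E
```

```text
clock: 11.98
ee_pos: [0.4267, 0.227, 0.031]
tool_rot: [0.02, 1.0, -0.001, -0.0]
ft_force: [1.0, -0.1, -0.6]
width: 0.176
t 11.98 pos [0.4267 0.227  0.031 ] w 0.176 F [ 1.  -0.1 -0.6]
go mm tool-axes NOW [-129.8    1.2   -0. ]  after turn [-129.8    1.1    0. ] rotvec deg [-0.07 -0.04 -0.06]
```

View pics/e1_top.png

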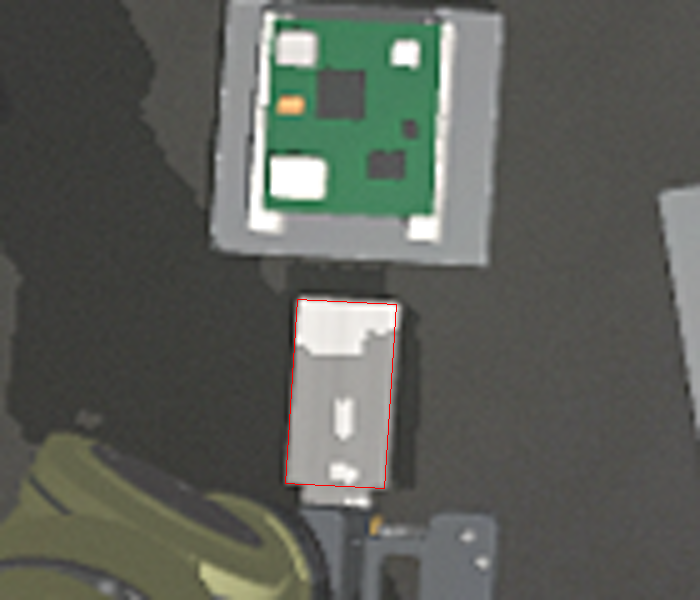

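View pics/e1_scene.png

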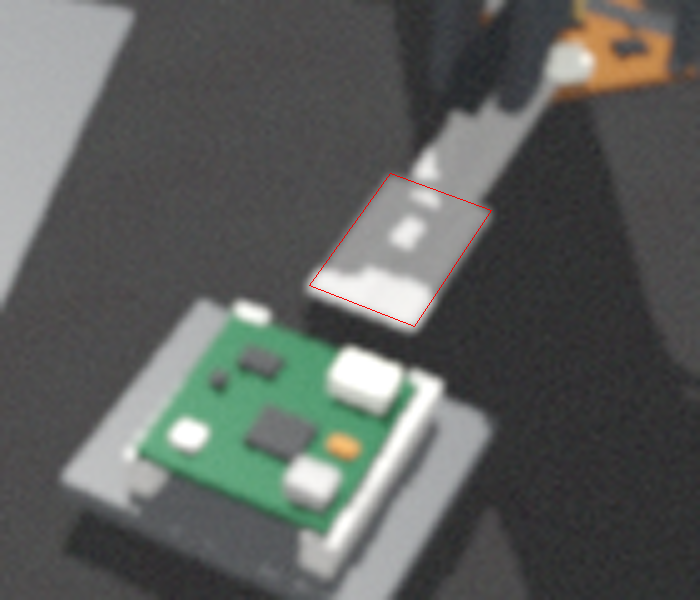

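The predicted blade outline matches both views within about 1 px, with the tip at most 2 mm low. I slide it in under the board at about 33 mm height.

```bash

python3 -m inch '[{"delta_rot":[0,0,0],"translation":[-0.005,0.001,-0.001],"grip":1},{"delta_rot":[0,0,0],"translation":[-0.01,0,0],"grip":1},{"delta_rot":[0,0,0],"translation":[-0.01,0,0],"grip":1},{"delta_rot":[0,0,0],"translation":[-0.01,0,0],"grip":1},{"delta_rot":[0,0,0],"translation":[-0.01,0,0],"grip":1},{"delta_rot":[0,0,0],"translation":[0,0,0],"grip":1},{"delta_rot":[0,0,0],"translation":[0,0,0],"grip":1}]'
python3 -c "
from chk import *
togo([.5565,.2231,.032],-2.2)
chk('e2',[.6,.22,.03],-2.2)"
```

```text
clock: 12.67
ee_pos: [0.4724, 0.2271, 0.0327]
tool_rot: [0.02, 1.0, 0.0, 0.0]
ft_force: [-0.2, 0.7, -1.4]
width: 0.171
t 12.67 pos [0.4724 0.2271 0.0327] w 0.171 F [-0.2  0.7 -1.4]
go mm tool-axes NOW [-84.2  -0.6   0.8]  after turn [-84.2  -0.7   0.7] rotvec deg [ 0.03  0.05 -0.08]
```

View pics/e2_top.png

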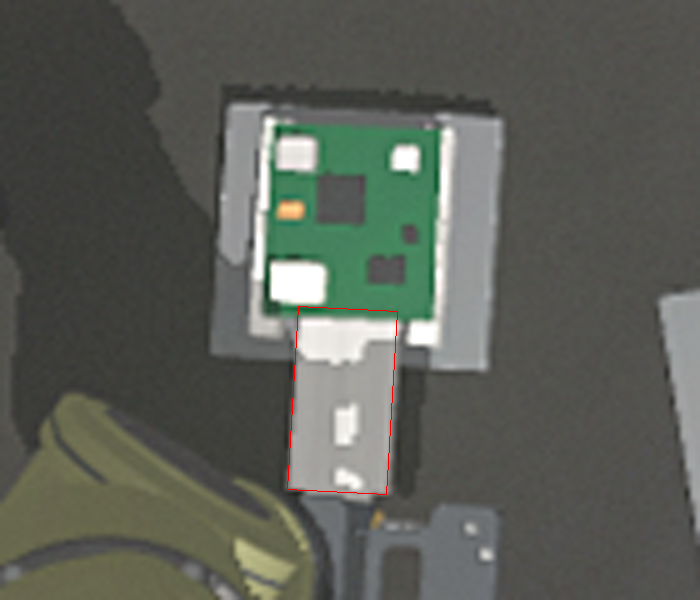

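The tip is entering under the board, centred between the bars: gap 283→296 on the left, 397→408 on the right. I continue the full way.

```bash

python3 -m inch '[{"delta_rot":[0,0,0],"translation":[-0.005,0,0.0004],"grip":1},{"delta_rot":[0,0,0],"translation":[-0.008,0,0],"grip":1},{"delta_rot":[0,0,0],"translation":[-0.01,0,0],"grip":1},{"delta_rot":[0,0,0],"translation":[-0.01,0,0],"grip":1},{"delta_rot":[0,0,0],"translation":[-0.01,0,0],"grip":1},{"delta_rot":[0,0,0],"translation":[-0.01,0,0],"grip":1},{"delta_rot":[0,0,0],"translation":[-0.01,0,0],"grip":1},{"delta_rot":[0,0,0],"translation":[-0.01,0,0],"grip":1},{"delta_rot":[0,0,0],"translation":[-0.007,0,0],"grip":1},{"delta_rot":[0,0,0],"translation":[-0.004,0,0],"grip":1},{"delta_rot":[0,0,0],"translation":[0,0,0],"grip":1},{"delta_rot":[0,0,0],"translation":[0,0,0],"grip":1}]'
python3 -c "
from chk import *
togo([.5565,.2231,.032],-2.2)
chk('e3',[.61,.22,.03],-2.2)"
```

```text
clock: 13.77
ee_pos: [0.5553, 0.224, 0.0319]
tool_rot: [0.019, 1.0, -0.0, -0.0]
ft_force: [0.1, 0.3, -2.5]
width: 0.175
t 13.77 pos [0.5553 0.224  0.0319] w 0.175 F [ 0.1  0.3 -2.5]
go mm tool-axes NOW [-1.2 -0.9 -0.1]  after turn [-1.2 -0.9 -0.1] rotvec deg [-0.01 -0.04 -0.  ]
```

View pics/e3_top.png

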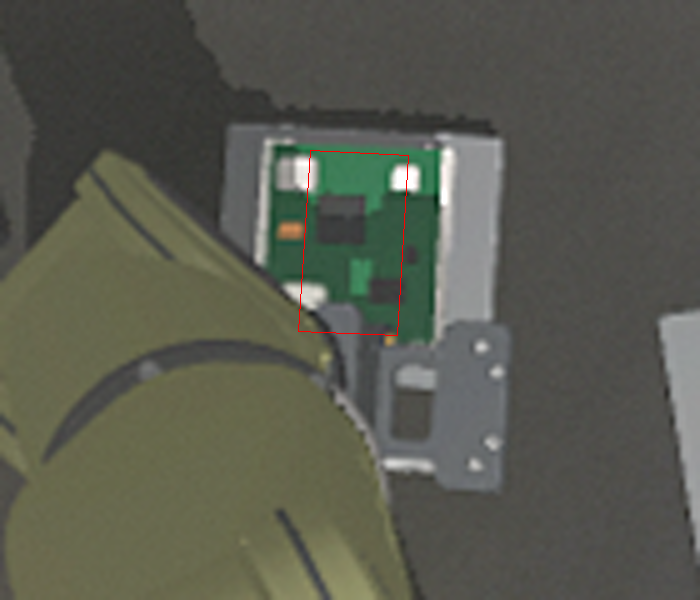

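View pics/e3_scene.png

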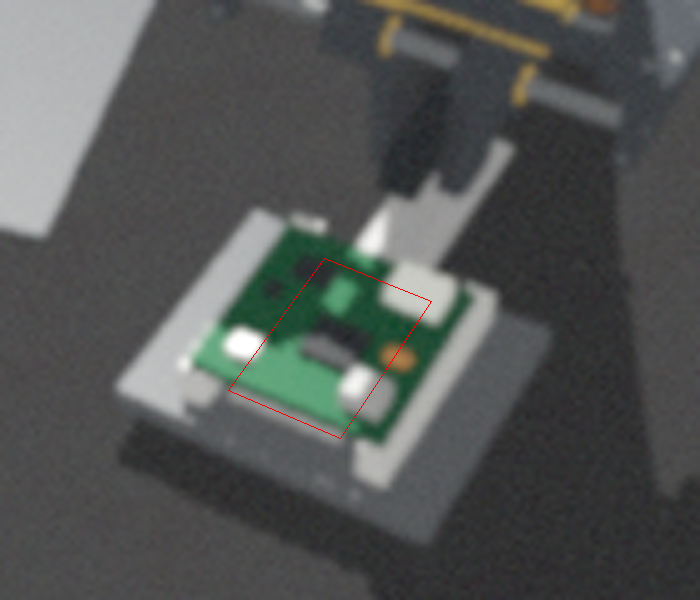

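The tip shows just past the board's far edge and the blade is centred. I lift slowly.

```bash

python3 -m inch '[{"delta_rot":[0,0,0],"translation":[-0.001,-0.0005,-0.001],"grip":1},{"delta_rot":[0,0,0],"translation":[0,0,-0.001],"grip":1},{"delta_rot":[0,0,0],"translation":[0,0,-0.001],"grip":1},{"delta_rot":[0,0,0],"translation":[0,0,-0.001],"grip":1},{"delta_rot":[0,0,0],"translation":[0,0,-0.001],"grip":1},{"delta_rot":[0,0,0],"translation":[0,0,-0.001],"grip":1},{"delta_rot":[0,0,0],"translation":[0,0,-0.001],"grip":1},{"delta_rot":[0,0,0],"translation":[0,0,-0.001],"grip":1},{"delta_rot":[0,0,0],"translation":[0,0,-0.001],"grip":1},{"delta_rot":[0,0,0],"translation":[0,0,-0.001],"grip":1},{"delta_rot":[0,0,0],"translation":[0,0,-0.001],"grip":1},{"delta_rot":[0,0,0],"translation":[0,0,-0.0015],"grip":1},{"delta_rot":[0,0,0],"translation":[0,0,-0.002],"grip":1},{"delta_rot":[0,0,0],"translation":[0,0,-0.002],"grip":1},{"delta_rot":[0,0,0],"translation":[0,0,-0.0015],"grip":1},{"delta_rot":[0,0,0],"translation":[0,0,0],"grip":1},{"delta_rot":[0,0,0],"translation":[0,0,0],"grip":1}]'
python3 -c "
from chk import *
togo([.5565,.2231,.092],-2.2)
print(ctrl.read_state()['moment'])
chk('e4',[.61,.22,.03],-2.2)"
```

```text
clock: 15.28
ee_pos: [0.5567, 0.2236, 0.0502]
tool_rot: [0.019, 1.0, 0.0, 0.0]
ft_force: [-0.5, -0.6, -2.4]
width: 0.171
t 15.28 pos [0.5567 0.2236 0.0502] w 0.171 F [-0.5 -0.6 -2.4]
go mm tool-axes NOW [  0.2  -0.5 -41.8]  after turn [  0.2  -0.5 -41.8] rotvec deg [ 0.01  0.01 -0.  ]
[ 0.03324767  0.03162607 -0.05092639]
```

View pics/e4_scene.png

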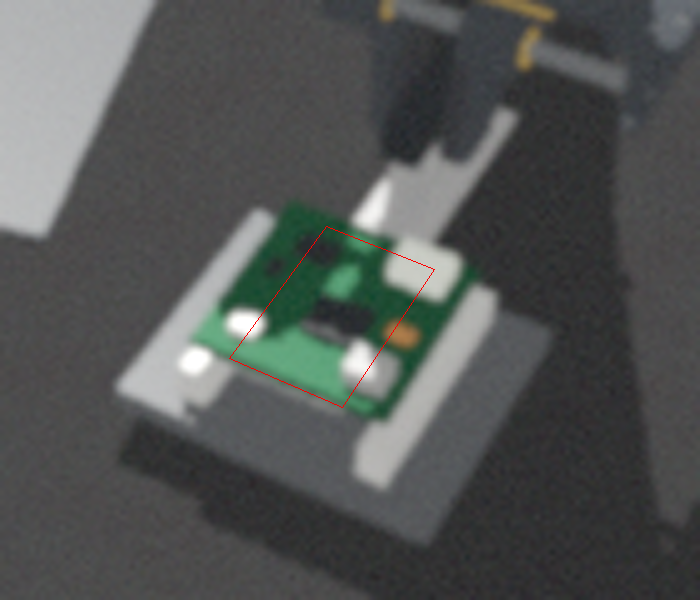

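The board has come off the bars on the blade. I lift on, then check how level it is.

```bash

python3 -m inch '[{"delta_rot":[0,0,0],"translation":[0,0,-0.0015],"grip":1},{"delta_rot":[0,0,0],"translation":[0,0,-0.002],"grip":1},{"delta_rot":[0,0,0],"translation":[0,0,-0.0025],"grip":1},{"delta_rot":[0,0,0],"translation":[0,0,-0.003],"grip":1},{"delta_rot":[0,0,0],"translation":[0,0,-0.003],"grip":1},{"delta_rot":[0,0,0],"translation":[0,0,-0.003],"grip":1},{"delta_rot":[0,0,0],"translation":[0,0,-0.003],"grip":1},{"delta_rot":[0,0,0],"translation":[0,0,-0.003],"grip":1},{"delta_rot":[0,0,0],"translation":[0,0,-0.003],"grip":1},{"delta_rot":[0,0,0],"translation":[0,0,-0.003],"grip":1},{"delta_rot":[0,0,0],"translation":[0,0,-0.003],"grip":1},{"delta_rot":[0,0,0],"translation":[0,0,-0.003],"grip":1},{"delta_rot":[0,0,0],"translation":[0,0,-0.003],"grip":1},{"delta_rot":[0,0,0],"translation":[0,0,-0.003],"grip":1},{"delta_rot":[0,0,0],"translation":[0,0,-0.002],"grip":1},{"delta_rot":[0,0,0],"translation":[0,0,-0.001],"grip":1},{"delta_rot":[0,0,0],"translation":[0,0,0],"grip":1},{"delta_rot":[0,0,0],"translation":[0,0,0],"grip":1}]'
python3 - <<'E'
from chk import *
from meas import *
togo([.5565,.2231,.092],-2.2)
chk('e5',[.61,.22,.06],-2.2)
e=ctrl.read_state()['ee_pos'];zb=e[2]+.0021+.004
f=ctrl.grab_frame("top")
def green(f,roi):
    c=crop(f,roi);h=cv2.cvtColor(c,cv2.COLOR_BGR2HSV)
    return c,cv2.morphologyEx(((h[...,1]>90)&(h[...,0]>50)&(h[...,0]<90)).astype(np.uint8)*255,cv2.MORPH_CLOSE,np.ones((9,9)))
roi=(185,140,100,90);c,m=green(f,roi);print(rect(f,m,zb,roi))
s=ctrl.grab_frame("scene");c0=proj(s,[.636,.22,zb]);roi=(int(c0[0])-50,int(c0[1])-45,100,90);c,m=green(s,roi)
cs,_=cv2.findContours(m,cv2.RETR_EXTERNAL,cv2.CHAIN_APPROX_NONE);r=cv2.convexHull(big(cs)[0]);q=cv2.approxPolyDP(r,12,True)[:,0];print(len(q))
for u,v in q: print(np.round(pt(s,(u+.5)/4-.5+roi[0],(v+.5)/4-.5+roi[1],zb)*1000,1))
for p in q: cv2.circle(c,tuple(int(i) for i in p),4,(0,0,255),1)
cv2.imwrite('pics/e5c.png',c)
E
```

```text
clock: 16.88
ee_pos: [0.5566, 0.2235, 0.092]
tool_rot: [0.019, 1.0, 0.0, -0.0]
ft_force: [0.1, -0.5, -3.4]
width: 0.175
t 16.88 pos [0.5566 0.2235 0.092 ] w 0.175 F [ 0.1 -0.5 -3.4]
go mm tool-axes NOW [ 0.1 -0.4 -0. ]  after turn [ 0.1 -0.4 -0. ] rotvec deg [ 0. -0.  0.]
[(638.5, 219.2, 86.4, 78.9, -2.49)]
4
[593.9 184.2  98. ]
[594.5 261.8  98. ]
[684.7 258.8  98. ]
[682.3 181.5  98. ]
```

View pics/e5_scene.png

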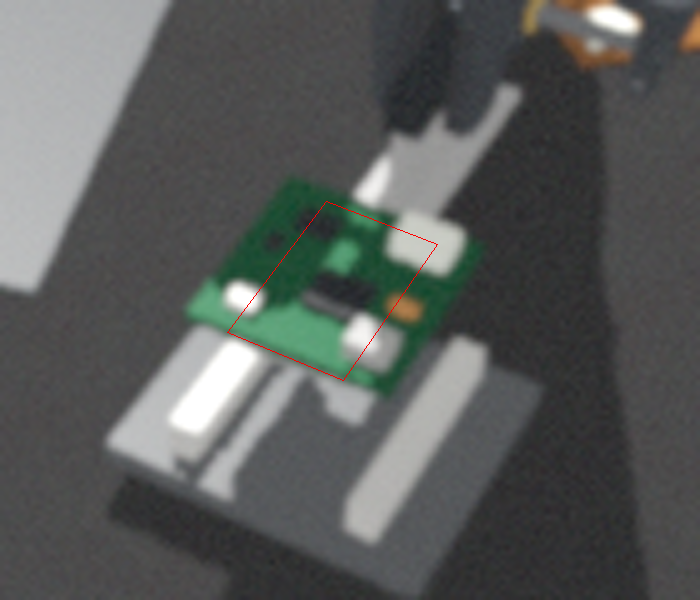

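View pics/e5_top.png

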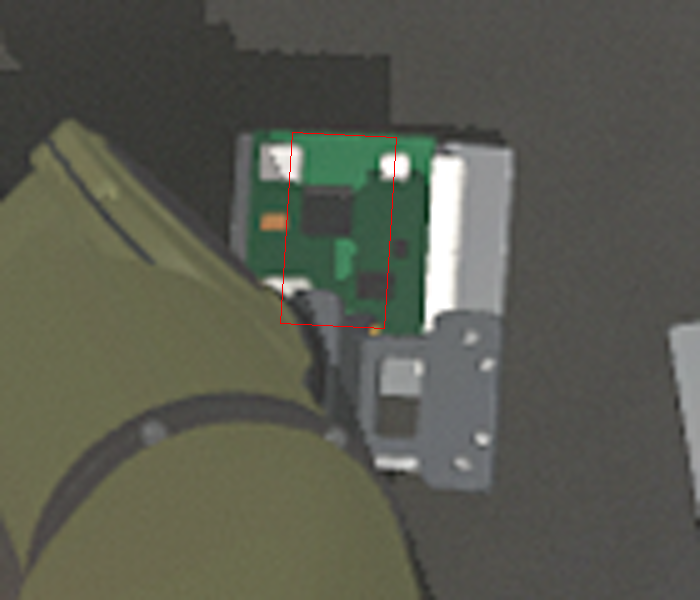

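View pics/e5c.png

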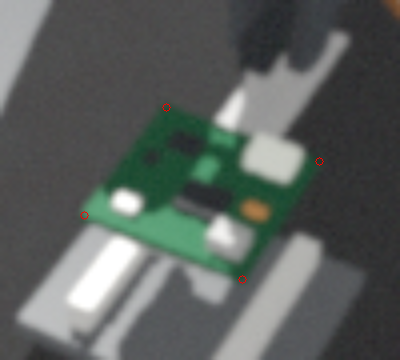

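The board is level: its corners on the z=98 plane give 89×77.5 mm, with centre about 81 mm ahead of the TCP, lateral ≈ 0 and yaw about −1.8°. Now I carry it slowly across.

```bash

python3 -m inch '[{"delta_rot":[0,0,0],"translation":[0,-0.002,0],"grip":1},{"delta_rot":[0,0,0],"translation":[0,-0.004,0],"grip":1},{"delta_rot":[0,0,0],"translation":[0,-0.006,0],"grip":1},{"delta_rot":[0,0,0],"translation":[0,-0.008,0],"grip":1},{"delta_rot":[0,0,0],"translation":[0.0003,-0.010,0],"grip":1},{"delta_rot":[0,0,0],"translation":[0.0003,-0.012,0],"grip":1},{"delta_rot":[0,0,0],"translation":[0.0003,-0.013,0],"grip":1},{"delta_rot":[0,0,0],"translation":[0.0003,-0.013,0],"grip":1},{"delta_rot":[0,0,0],"translation":[0.0003,-0.013,0],"grip":1},{"delta_rot":[0,0,0],"translation":[0.0003,-0.013,0],"grip":1},{"delta_rot":[0,0,0],"translation":[0.0003,-0.013,0],"grip":1},{"delta_rot":[0,0,0],"translation":[0.0003,-0.013,0],"grip":1},{"delta_rot":[0,0,0],"translation":[0.0003,-0.013,0],"grip":1},{"delta_rot":[0,0,0],"translation":[0.0003,-0.013,0],"grip":1},{"delta_rot":[0,0,0],"translation":[0.0003,-0.012,0],"grip":1},{"delta_rot":[0,0,0],"translation":[0.0003,-0.010,0],"grip":1},{"delta_rot":[0,0,0],"translation":[0.0003,-0.008,0],"grip":1},{"delta_rot":[0,0,0],"translation":[0,-0.006,0],"grip":1},{"delta_rot":[0,0,0],"translation":[0,-0.004,0],"grip":1},{"delta_rot":[0,0,0],"translation":[0,-0.002,0],"grip":1}]'
python3 - <<'E'
from h import *
togo([.5324,-.1905,.092],-2.2)
f=ctrl.grab_frame("scene");cv2.imwrite('pics/f1.png',f["img"][:,:,::-1])
E
```

```text
clock: 18.75
ee_pos: [0.5456, 0.0354, 0.092]
tool_rot: [0.019, 1.0, 0.0, 0.0]
ft_force: [-0.4, -0.4, -2.2]
width: 0.173
t 18.75 pos [0.5456 0.0354 0.092 ] w 0.173 F [-0.4 -0.4 -2.2]
go mm tool-axes NOW [   4.5 -226.2   -0. ]  after turn [   4.5 -226.2    0. ] rotvec deg [ 0.01  0.01 -0.02]
```

View pics/f1.png

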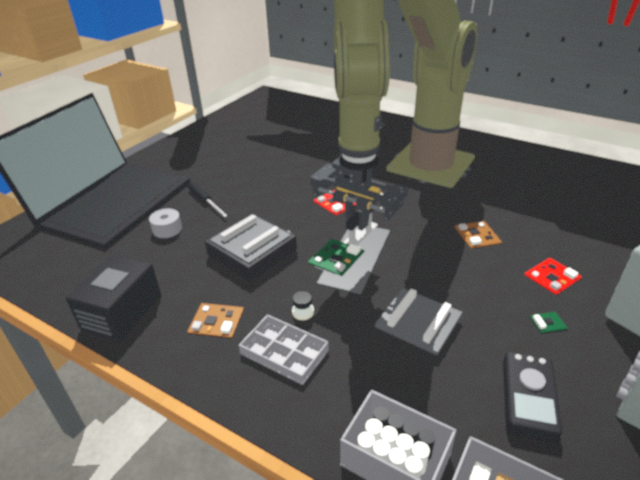

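The board rides level at (335,257). I continue to the preheater, then turn.

```bash

python3 -m inch '[{"delta_rot":[0,0,0],"translation":[0,-0.002,0],"grip":1},{"delta_rot":[0,0,0],"translation":[0,-0.004,0],"grip":1},{"delta_rot":[0,0,0],"translation":[0,-0.006,0],"grip":1},{"delta_rot":[0,0,0],"translation":[0.0003,-0.008,0],"grip":1},{"delta_rot":[0,0,0],"translation":[0.0003,-0.010,0],"grip":1},{"delta_rot":[0,0,0],"translation":[0.0003,-0.012,0],"grip":1},{"delta_rot":[0,0,0],"translation":[0.0003,-0.014,0],"grip":1},{"delta_rot":[0,0,0],"translation":[0.0003,-0.014,0],"grip":1},{"delta_rot":[0,0,0],"translation":[0.0003,-0.014,0],"grip":1},{"delta_rot":[0,0,0],"translation":[0.0003,-0.014,0],"grip":1},{"delta_rot":[0,0,0],"translation":[0.0003,-0.014,0],"grip":1},{"delta_rot":[0,0,0],"translation":[0.0003,-0.014,0],"grip":1},{"delta_rot":[0,0,0],"translation":[0.0003,-0.014,0],"grip":1},{"delta_rot":[0,0,0],"translation":[0.0003,-0.014,0],"grip":1},{"delta_rot":[0,0,0],"translation":[0.0003,-0.014,0],"grip":1},{"delta_rot":[0,0,0],"translation":[0.0003,-0.014,0],"grip":1},{"delta_rot":[0,0,0],"translation":[0.0003,-0.012,0],"grip":1},{"delta_rot":[0,0,0],"translation":[0.0003,-0.010,0],"grip":1},{"delta_rot":[0,0,0],"translation":[0,-0.008,0],"grip":1},{"delta_rot":[0,0,0],"translation":[0,-0.006,0],"grip":1}]'
python3 -m inch '[{"delta_rot":[0,0,0],"translation":[0,-0.004,0],"grip":1},{"delta_rot":[0,0,0],"translation":[0,-0.002,0],"grip":1},{"delta_rot":[0,0,0.2],"translation":[0,0,0],"grip":1},{"delta_rot":[0,0,0.4],"translation":[0,0,0],"grip":1},{"delta_rot":[0,0,0.6],"translation":[0,0,0],"grip":1},{"delta_rot":[0,0,0.8],"translation":[0,0,0],"grip":1},{"delta_rot":[0,0,0.8],"translation":[0,0,0],"grip":1},{"delta_rot":[0,0,0.8],"translation":[0,0,0],"grip":1},{"delta_rot":[0,0,0.8],"translation":[0,0,0],"grip":1},{"delta_rot":[0,0,0.8],"translation":[0,0,0],"grip":1},{"delta_rot":[0,0,0.8],"translation":[0,0,0],"grip":1},{"delta_rot":[0,0,0.6],"translation":[0,0,0],"grip":1},{"delta_rot":[0,0,0.6],"translation":[0,0,0],"grip":1},{"delta_rot":[0,0,0.4],"translation":[0,0,0],"grip":1},{"delta_rot":[0,0,0.2],"translation":[0,0,0],"grip":1},{"delta_rot":[0,0,0],"translation":[0,0,0],"grip":1},{"delta_rot":[0,0,0],"translation":[0,0,0],"grip":1}]'
cat > bd.py <<'E'
from chk import *
from meas import *
def green(f,roi):
    c=crop(f,roi);h=cv2.cvtColor(c,cv2.COLOR_BGR2HSV)
    return c,cv2.morphologyEx(((h[...,1]>90)&(h[...,0]>50)&(h[...,0]<90)).astype(np.uint8)*255,cv2.MORPH_CLOSE,np.ones((9,9)))
def bd(cw,zb,tag):
    for n in("scene","top"):
        s=ctrl.grab_frame(n);c0=proj(s,[cw[0],cw[1],zb]);roi=(int(c0[0])-50,int(c0[1])-45,100,90);c,m=green(s,roi)
        cs,_=cv2.findContours(m,cv2.RETR_EXTERNAL,cv2.CHAIN_APPROX_NONE);q=cv2.approxPolyDP(cv2.convexHull(big(cs)[0]),12,True)[:,0]
        P=np.array([pt(s,(u+.5)/4-.5+roi[0],(v+.5)/4-.5+roi[1],zb)[:2]*1000 for u,v in q])
        print(n,len(q),np.round(P,1).tolist(),'mean',np.round(P.mean(0),1),'rect',rect(s,m,zb,roi))
        for p in q: cv2.circle(c,tuple(int(i) for i in p),4,(0,0,255),1)
        cv2.imwrite(f'pics/{tag}_{n}.png',cv2.resize(c,None,fx=1.5,fy=1.5))
E
python3 - <<'E'
from bd import *
togo([.5324,-.1905,.092],-10.0)
bd([.61,-.2],.098,'g1')
E
```

```text
clock: 20.47
ee_pos: [0.5324, -0.1831, 0.0919]
tool_rot: [0.02, 1.0, -0.0, -0.0]
ft_force: [0.2, 0.1, -3.3]
width: 0.173
clock: 21.88
ee_pos: [0.5324, -0.1878, 0.092]
tool_rot: [0.087, 0.996, 0.0, -0.0]
ft_force: [-0.3, -0.3, -2.4]
width: 0.174
t 21.88 pos [ 0.5324 -0.1878  0.092 ] w 0.174 F [-0.3 -0.3 -2.4]
go mm tool-axes NOW [-0.4 -2.6 -0. ]  after turn [-0.4 -2.6 -0. ] rotvec deg [ 0. -0. -0.]
scene 4 [[575.8, -156.2], [664.3, -167.8], [652.7, -243.1], [566.2, -232.7]] mean [ 614.8 -200. ] rect [(614.6, -201.2, 91.7, 84.5, -9.32)]
top 5 [[648.3, -247.8], [616.9, -242.7], [582.4, -194.1], [577.2, -160.4], [659.9, -171.9]] mean [ 616.9 -203.4] rect [(613.0, -202.8, 85.0, 78.4, -9.52)]
```

View pics/g1_scene.png

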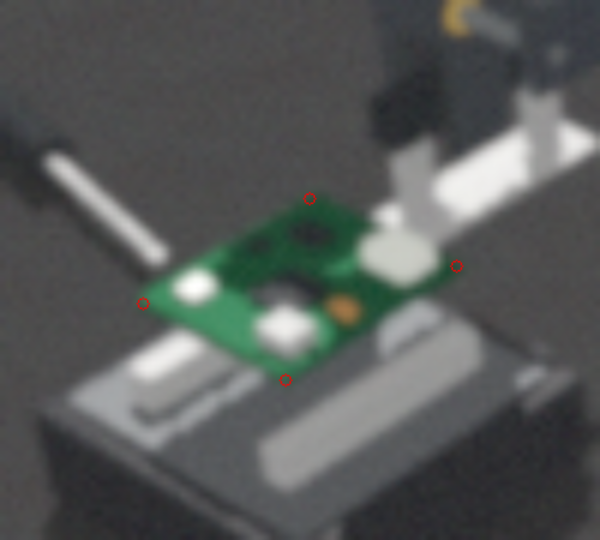

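View pics/g1_top.png

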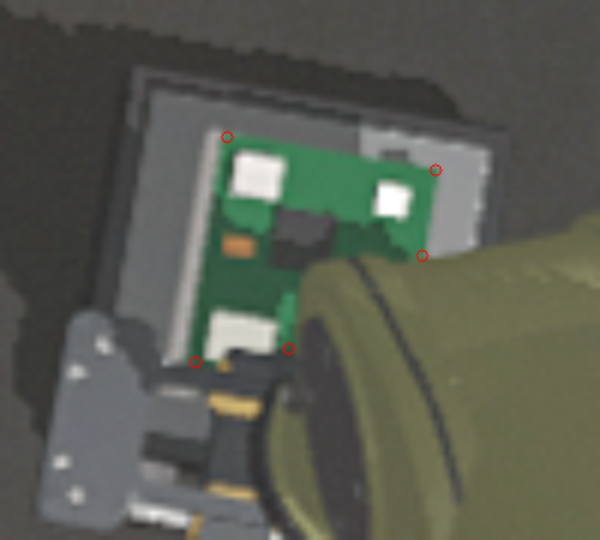

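The two views and the TCP prediction agree: centre about (612,−201.5), yaw about −9.3°, against a target of (611.7,−204.5), −9.66°. I shift 2.7 mm sideways and lower gently.

```bash

python3 -m inch '[{"delta_rot":[0,0,0],"translation":[0,-0.001,0],"grip":1},{"delta_rot":[0,0,0],"translation":[0,-0.0012,-0.0],"grip":1},{"delta_rot":[0,0,0],"translation":[0,-0.0005,0.001],"grip":1},{"delta_rot":[0,0,0],"translation":[0,0,0.002],"grip":1},{"delta_rot":[0,0,0],"translation":[0,0,0.002],"grip":1},{"delta_rot":[0,0,0],"translation":[0,0,0.003],"grip":1},{"delta_rot":[0,0,0],"translation":[0,0,0.003],"grip":1},{"delta_rot":[0,0,0],"translation":[0,0,0.003],"grip":1},{"delta_rot":[0,0,0],"translation":[0,0,0.002],"grip":1},{"delta_rot":[0,0,0],"translation":[0,0,0.002],"grip":1},{"delta_rot":[0,0,0],"translation":[0,0,0.001],"grip":1},{"delta_rot":[0,0,0],"translation":[0,0,0],"grip":1},{"delta_rot":[0,0,0],"translation":[0,0,0],"grip":1}]'
python3 - <<'E'
from bd import *
togo([.5324,-.1905,.059],-10.0)
z=ctrl.read_state()['ee_pos'][2]+.0061
bd([.61,-.2],z,'g2')
E
```

```text
clock: 23.07
ee_pos: [0.532, -0.1905, 0.073]
tool_rot: [0.087, 0.996, 0.0, -0.0]
ft_force: [0.2, -0.8, -3.2]
width: 0.17
t 23.07 pos [ 0.532  -0.1905  0.073 ] w 0.17 F [ 0.2 -0.8 -3.2]
go mm tool-axes NOW [-0.4  0.  14. ]  after turn [-0.4  0.1 14. ] rotvec deg [ 0. -0. -0.]
scene 4 [[591.6, -161.3], [663.4, -171.9], [651.1, -247.3], [565.8, -234.2]] mean [ 618.  -203.7] rect [(613.5, -203.5, 89.8, 82.4, -10.38)]
top 5 [[646.9, -250.3], [613.8, -244.6], [581.0, -196.3], [576.8, -162.5], [659.8, -173.7]] mean [ 615.7 -205.5] rect [(612.9, -206.2, 84.8, 78.6, -8.56)]
```

View pics/g2_top.png

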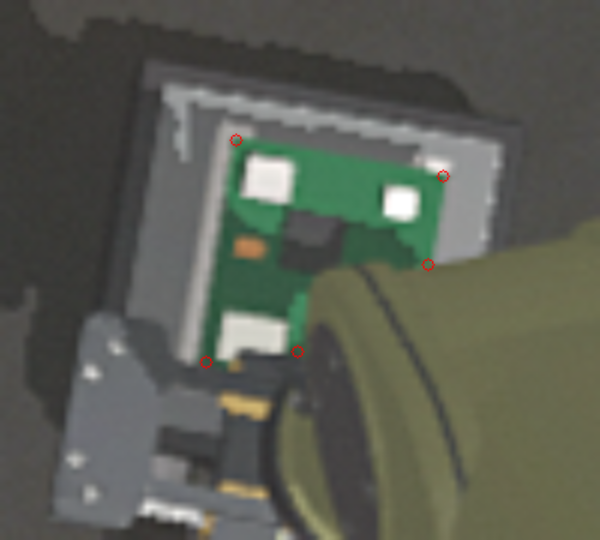

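View pics/g2_scene.png

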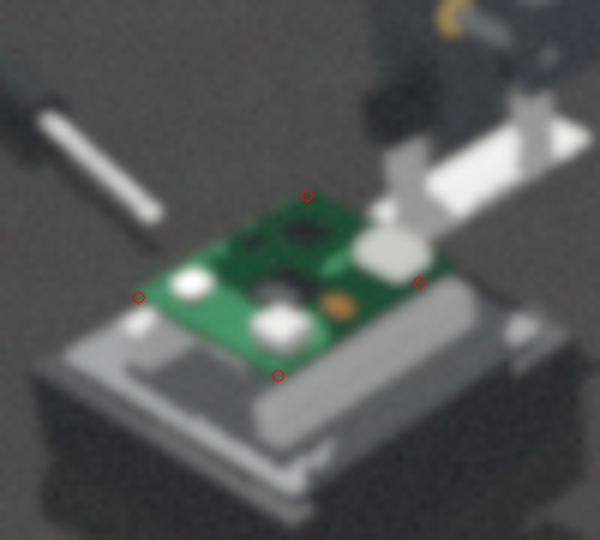

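Position is good: the far-edge centres give (609,−204.5) and (612.8,−202.1). I lower the last 14 mm slowly, past release.

```bash

python3 -m inch '[{"delta_rot":[0,0,0],"translation":[0,-0.0005,0.001],"grip":1},{"delta_rot":[0,0,0],"translation":[0,0,0.001],"grip":1},{"delta_rot":[0,0,0],"translation":[0,0,0.001],"grip":1},{"delta_rot":[0,0,0],"translation":[0,0,0.001],"grip":1},{"delta_rot":[0,0,0],"translation":[0,0,0.001],"grip":1},{"delta_rot":[0,0,0],"translation":[0,0,0.001],"grip":1},{"delta_rot":[0,0,0],"translation":[0,0,0.001],"grip":1},{"delta_rot":[0,0,0],"translation":[0,0,0.001],"grip":1},{"delta_rot":[0,0,0],"translation":[0,0,0.001],"grip":1},{"delta_rot":[0,0,0],"translation":[0,0,0.001],"grip":1},{"delta_rot":[0,0,0],"translation":[0,0,0.001],"grip":1},{"delta_rot":[0,0,0],"translation":[0,0,0.001],"grip":1},{"delta_rot":[0,0,0],"translation":[0,0,0.001],"grip":1},{"delta_rot":[0,0,0],"translation":[0,0,0],"grip":1},{"delta_rot":[0,0,0],"translation":[0,0,0],"grip":1}]'
python3 - <<'E'
from bd import *
togo([.5324,-.1905,.059],-10.0)
bd([.61,-.2],.070,'g3')
E
```

```text
clock: 24.42
ee_pos: [0.5319, -0.191, 0.06]
tool_rot: [0.087, 0.996, 0.0, -0.0]
ft_force: [0.2, -0.6, -2.3]
width: 0.174
t 24.42 pos [ 0.5319 -0.191   0.06  ] w 0.174 F [ 0.2 -0.6 -2.3]
go mm tool-axes NOW [-0.5  0.5  1. ]  after turn [-0.5  0.5  1. ] rotvec deg [ 0. -0.  0.]
scene 4 [[596.5, -162.2], [660.6, -172.7], [647.4, -248.5], [563.4, -233.6]] mean [ 617.  -204.2] rect [(612.8, -204.7, 89.0, 80.3, -9.89)]
top 5 [[646.1, -250.0], [612.7, -244.3], [579.6, -195.6], [576.5, -161.6], [659.6, -175.0]] mean [ 614.9 -205.3] rect [(612.3, -206.1, 85.6, 77.9, -9.02)]
```

View pics/g3_scene.png

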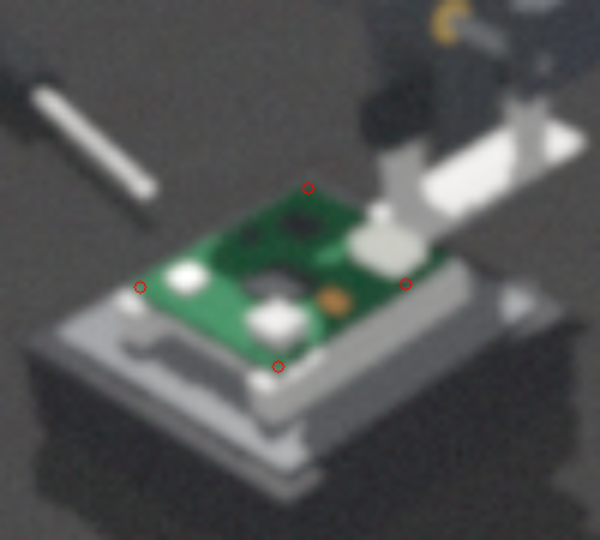

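The board is on the bars, with rect centre (612.8,−204.7) and yaw −9.9°. I draw the spatula straight back.

```bash

python3 -m inch '[{"delta_rot":[0,0,0],"translation":[0,0,0.001],"grip":1},{"delta_rot":[0,0,0],"translation":[0.003,0,0],"grip":1},{"delta_rot":[0,0,0],"translation":[0.006,0,0],"grip":1},{"delta_rot":[0,0,0],"translation":[0.009,0,0],"grip":1},{"delta_rot":[0,0,0],"translation":[0.01,0,0],"grip":1},{"delta_rot":[0,0,0],"translation":[0.01,0,0],"grip":1},{"delta_rot":[0,0,0],"translation":[0.01,0,0],"grip":1},{"delta_rot":[0,0,0],"translation":[0.01,0,0],"grip":1},{"delta_rot":[0,0,0],"translation":[0.01,0,0],"grip":1},{"delta_rot":[0,0,0],"translation":[0.01,0,0],"grip":1},{"delta_rot":[0,0,0],"translation":[0.01,0,0],"grip":1},{"delta_rot":[0,0,0],"translation":[0.01,0,0],"grip":1},{"delta_rot":[0,0,0],"translation":[0.01,0,0],"grip":1},{"delta_rot":[0,0,0],"translation":[0.01,0,0],"grip":1},{"delta_rot":[0,0,0],"translation":[0.01,0,0],"grip":1},{"delta_rot":[0,0,0],"translation":[0.007,0,0],"grip":1},{"delta_rot":[0,0,0],"translation":[0.003,0,0],"grip":1},{"delta_rot":[0,0,0],"translation":[0,0,0],"grip":1},{"delta_rot":[0,0,0],"translation":[0,0,0],"grip":1}]'
python3 - <<'E'
from bd import *
togo([.4754,.0073,.05],10.2)
bd([.61,-.2],.070,'g4')
f=ctrl.grab_frame("scene");cv2.imwrite('pics/g4.png',f["img"][:,:,::-1])
E
```

```text
clock: 26.1
ee_pos: [0.3966, -0.167, 0.0591]
tool_rot: [0.087, 0.996, 0.0, 0.0]
ft_force: [0.1, 0.4, -2.5]
width: 0.171
t 26.1 pos [ 0.3966 -0.167   0.0591] w 0.171 F [ 0.1  0.4 -2.5]
go mm tool-axes NOW [-47.4 185.4   9.2]  after turn [-108.4  157.6    9.1] rotvec deg [ -0.     0.06 -20.19]
scene 5 [[597.3, -163.7], [660.6, -172.7], [647.4, -248.5], [562.3, -235.9], [566.8, -206.1]] mean [ 606.9 -205.4] rect [(613.1, -205.1, 92.2, 81.3, -9.65)]
top 4 [[659.6, -175.0], [646.1, -250.0], [561.5, -235.6], [575.4, -160.4]] mean [ 610.6 -205.3] rect [(610.4, -205.4, 89.1, 78.0, -9.66)]
```

View pics/g4_top.png

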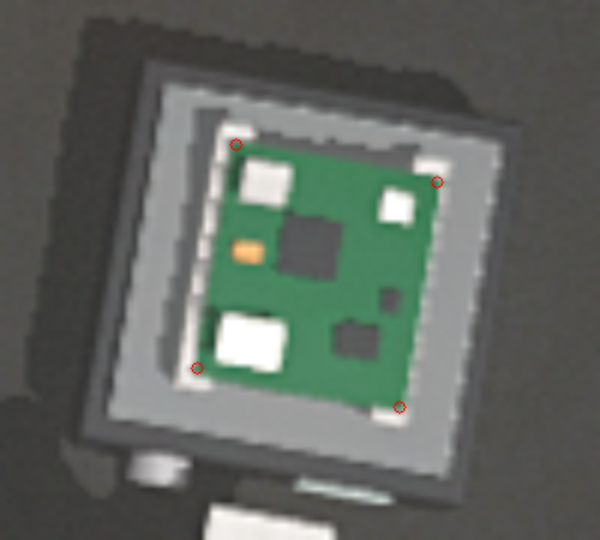

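View pics/g4.png

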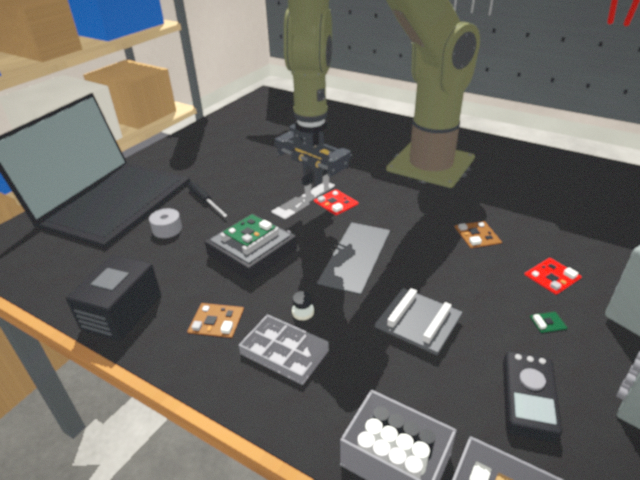

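Board on the preheater: top view gives (610.6,−205.3), yaw −9.66°, which is 1–2 mm from its middle. The spatula is free at (305,205). I return it to the pad.

```bash

python3 -m inch '[{"delta_rot":[0,0,0],"translation":[0,0,-0.01],"grip":1},{"delta_rot":[0,0,0],"translation":[0,0,-0.01],"grip":1},{"delta_rot":[0,0,0],"translation":[0,0,-0.01],"grip":1},{"delta_rot":[0,0,-2.2],"translation":[0,0,0],"grip":1},{"delta_rot":[0,0,-3],"translation":[0,0,0],"grip":1},{"delta_rot":[0,0,-3],"translation":[0,0,0],"grip":1},{"delta_rot":[0,0,-3],"translation":[0,0,0],"grip":1},{"delta_rot":[0,0,-3],"translation":[0,0,0],"grip":1},{"delta_rot":[0,0,-3],"translation":[0,0,0],"grip":1},{"delta_rot":[0,0,-3],"translation":[0,0,0],"grip":1},{"delta_rot":[0,0,0],"translation":[0,0,0],"grip":1}]'
python3 -m inch '[{"delta_rot":[0,0,0],"translation":[-0.006,0.009,0],"grip":1},{"delta_rot":[0,0,0],"translation":[-0.01,0.0145,0],"grip":1},{"delta_rot":[0,0,0],"translation":[-0.01,0.0145,0],"grip":1},{"delta_rot":[0,0,0],"translation":[-0.01,0.0145,0],"grip":1},{"delta_rot":[0,0,0],"translation":[-0.01,0.0145,0],"grip":1},{"delta_rot":[0,0,0],"translation":[-0.01,0.0145,0],"grip":1},{"delta_rot":[0,0,0],"translation":[-0.01,0.0145,0],"grip":1},{"delta_rot":[0,0,0],"translation":[-0.01,0.0145,0],"grip":1},{"delta_rot":[0,0,0],"translation":[-0.01,0.0145,0],"grip":1},{"delta_rot":[0,0,0],"translation":[-0.01,0.0145,0],"grip":1},{"delta_rot":[0,0,0],"translation":[-0.01,0.0145,0],"grip":1},{"delta_rot":[0,0,0],"translation":[-0.0024,0.0035,0],"grip":1},{"delta_rot":[0,0,0],"translation":[0,0,0],"grip":1}]'
python3 - <<'E'
from chk import *
togo([.4754,.0073,.0034],10.2)
chk('h1',[.55,.02,.06],10.2)
E
```

```text
clock: 27.17
ee_pos: [0.3961, -0.167, 0.0885]
tool_rot: [-0.09, 0.996, 0.0, 0.0]
ft_force: [0.6, -0.1, -1.8]
width: 0.174
clock: 28.25
ee_pos: [0.4754, 0.0086, 0.0888]
tool_rot: [-0.09, 0.996, 0.0, 0.0]
ft_force: [-1.3, 0.1, -2.4]
width: 0.172
t 28.25 pos [0.4754 0.0086 0.0888] w 0.172 F [-1.3  0.1 -2.4]
go mm tool-axes NOW [ 0.3 -1.4 85.4]  after turn [ 0.2 -1.3 85.4] rotvec deg [0.05 0.05 0.12]
```

View pics/h1_scene.png

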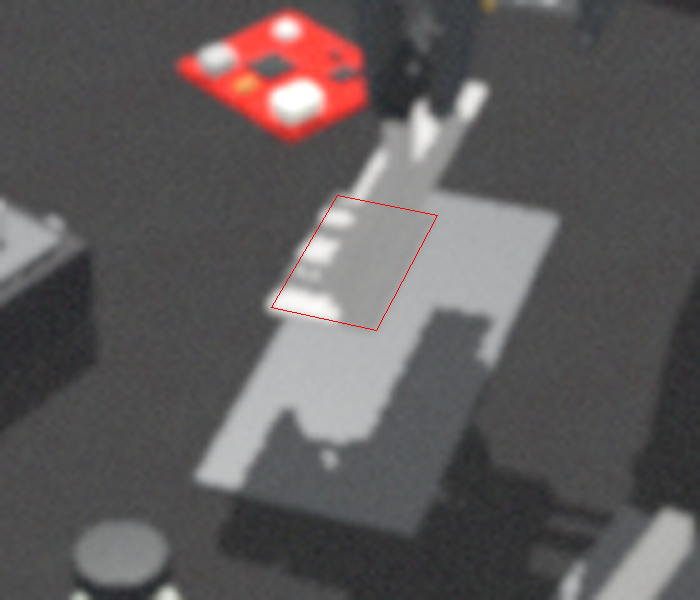

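The blade is above the pad and matches its predicted outline. I lower it, with the last millimetres slow.

```bash

python3 -m inch '[{"delta_rot":[0,0,0],"translation":[0,-0.001,0.008],"grip":1},{"delta_rot":[0,0,0],"translation":[0,0,0.012],"grip":1},{"delta_rot":[0,0,0],"translation":[0,0,0.012],"grip":1},{"delta_rot":[0,0,0],"translation":[0,0,0.012],"grip":1},{"delta_rot":[0,0,0],"translation":[0,0,0.012],"grip":1},{"delta_rot":[0,0,0],"translation":[0,0,0.012],"grip":1},{"delta_rot":[0,0,0],"translation":[0,0,0.006],"grip":1},{"delta_rot":[0,0,0],"translation":[0,0,0.004],"grip":1},{"delta_rot":[0,0,0],"translation":[0,0,0.002],"grip":1},{"delta_rot":[0,0,0],"translation":[0,0,0.001],"grip":1},{"delta_rot":[0,0,0],"translation":[0,0,0],"grip":1},{"delta_rot":[0,0,0],"translation":[0,0,0],"grip":1}]'
python3 -m inch '[{"delta_rot":[0,0,0],"translation":[0,0,0.001],"grip":1},{"delta_rot":[0,0,0],"translation":[0,0,0],"grip":1}]'
python3 -m inch '[{"delta_rot":[0,0,0],"translation":[0,0,0.0008],"grip":1},{"delta_rot":[0,0,0],"translation":[0,0,0],"grip":1}]'
```

```text
clock: 29.35
ee_pos: [0.4752, 0.0061, 0.0084]
tool_rot: [-0.089, 0.996, 0.0, 0.0]
ft_force: [0.1, -0.2, -3.0]
width: 0.169
clock: 29.52
ee_pos: [0.4752, 0.0062, 0.0072]
tool_rot: [-0.089, 0.996, 0.0, 0.0]
ft_force: [-0.5, -0.7, -2.2]
width: 0.17
clock: 29.68
ee_pos: [0.475, 0.0062, 0.0062]
tool_rot: [-0.089, 0.996, 0.0, 0.0]
ft_force: [1.2, 0.5, -1.2]
width: 0.173
```

```bash

python3 -m inch '[{"delta_rot":[0,0,0],"translation":[0,0,0.001],"grip":1},{"delta_rot":[0,0,0],"translation":[0,0,0],"grip":1}]'
python3 -m inch '[{"delta_rot":[0,0,0],"translation":[0,0,0.0008],"grip":1},{"delta_rot":[0,0,0],"translation":[0,0,0],"grip":1}]'
python3 -m inch '[{"delta_rot":[0,0,0],"translation":[0,0,0.0006],"grip":1},{"delta_rot":[0,0,0],"translation":[0,0,0],"grip":1}]'
```

```text
clock: 29.85
ee_pos: [0.4749, 0.0063, 0.0051]
tool_rot: [-0.089, 0.996, 0.0, -0.0]
ft_force: [0.3, -0.6, -1.9]
width: 0.172
clock: 30.02
ee_pos: [0.4749, 0.0062, 0.0043]
tool_rot: [-0.089, 0.996, 0.0, -0.0]
ft_force: [-0.4, -0.6, -2.7]
width: 0.17
clock: 30.18
ee_pos: [0.4749, 0.0062, 0.0037]
tool_rot: [-0.089, 0.996, 0.0, -0.0]
ft_force: [0.0, -0.7, -2.3]
width: 0.173
```

```bash

python3 -m inch '[{"delta_rot":[0,0,0],"translation":[0,0,0.0005],"grip":1},{"delta_rot":[0,0,0],"translation":[0,0,0],"grip":1}]'
python3 -m inch '[{"delta_rot":[0,0,0],"translation":[0,0,0.0004],"grip":1},{"delta_rot":[0,0,0],"translation":[0,0,0],"grip":1}]'
```

```text
clock: 30.35
ee_pos: [0.475, 0.0063, 0.0034]
tool_rot: [-0.089, 0.996, 0.0, 0.0]
ft_force: [-0.3, 0.4, 0.7]
width: 0.175
clock: 30.52
ee_pos: [0.475, 0.0064, 0.0033]
tool_rot: [-0.089, 0.996, 0.0, 0.0]
ft_force: [-0.8, 0.8, 3.0]
width: 0.178
```

The blade is seated on the pad, with the force now upward. I open, then rise.

```bash

python3 -m inch '[{"delta_rot":[0,0,0],"translation":[0,0,0],"grip":-1},{"delta_rot":[0,0,0],"translation":[0,0,0],"grip":-1},{"delta_rot":[0,0,0],"translation":[0,0,0],"grip":-1},{"delta_rot":[0,0,0],"translation":[0,0,0],"grip":-1},{"delta_rot":[0,0,0],"translation":[0,0,0],"grip":-1},{"delta_rot":[0,0,0],"translation":[0,0,0],"grip":-1},{"delta_rot":[0,0,0],"translation":[0,0,0],"grip":-1},{"delta_rot":[0,0,0],"translation":[0,0,0],"grip":-1},{"delta_rot":[0,0,0],"translation":[0,0,0],"grip":-1},{"delta_rot":[0,0,0],"translation":[0,0,0],"grip":-1},{"delta_rot":[0,0,0],"translation":[0,0,0],"grip":-1},{"delta_rot":[0,0,0],"translation":[0,0,0],"grip":-1}]'
python3 -m inch '[{"delta_rot":[0,0,0],"translation":[0,0,-0.005],"grip":-1},{"delta_rot":[0,0,0],"translation":[0,0,-0.01],"grip":-1},{"delta_rot":[0,0,0],"translation":[0,0,-0.02],"grip":-1},{"delta_rot":[0,0,0],"translation":[0,0,-0.02],"grip":-1},{"delta_rot":[0,0,0],"translation":[0,0,-0.02],"grip":-1},{"delta_rot":[0,0,0],"translation":[0,0,-0.02],"grip":-1},{"delta_rot":[0,0,0],"translation":[0,0,-0.02],"grip":-1},{"delta_rot":[0,0,0],"translation":[0,0.02,-0.02],"grip":-1},{"delta_rot":[0,0,0],"translation":[0,0.025,0],"grip":-1},{"delta_rot":[0,0,0],"translation":[0,0.025,0],"grip":-1},{"delta_rot":[0,0,0],"translation":[0,0.025,0],"grip":-1},{"delta_rot":[0,0,0],"translation":[0,0.025,0],"grip":-1},{"delta_rot":[0,0,0],"translation":[0,0.025,0],"grip":-1},{"delta_rot":[0,0,0],"translation":[0,0.025,0],"grip":-1},{"delta_rot":[0,0,0],"translation":[0,0.025,0],"grip":-1},{"delta_rot":[0,0,0],"translation":[0,0.01,0],"grip":-1},{"delta_rot":[0,0,0],"translation":[0,0,0],"grip":-1},{"delta_rot":[0,0,0],"translation":[0,0,0],"grip":-1}]'
python3 - <<'E'
from bd import *
bd([.61,-.2],.070,'k1')
f=ctrl.grab_frame("top");cv2.imwrite('pics/k1.png',f["img"][:,:,::-1])
roi=(265,195,100,125);g=cv2.cvtColor(crop(f,roi),cv2.COLOR_BGR2GRAY)
print('steel',rect(f,((g>200)*255).astype(np.uint8),.0055,roi))
s=ctrl.grab_frame("scene");cv2.imwrite('pics/k2.png',s["img"][:,:,::-1])
E
```

```text
clock: 31.52
ee_pos: [0.475, 0.0062, 0.0029]
tool_rot: [-0.089, 0.996, 0.0, 0.0]
ft_force: [0.5, 0.9, -0.5]
width: 0.999
clock: 33.02
ee_pos: [0.4385, 0.2069, 0.1379]
tool_rot: [-0.089, 0.996, -0.001, -0.0]
ft_force: [-0.0, -0.8, 0.5]
width: 1.0
scene 5 [[597.3, -163.7], [660.6, -172.7], [646.6, -249.1], [564.0, -236.8], [565.8, -208.3]] mean [ 606.9 -206.1] rect [(612.8, -205.3, 91.8, 81.4, -10.06)]
top 4 [[659.6, -175.0], [646.1, -250.0], [561.5, -235.6], [575.4, -160.4]] mean [ 610.6 -205.3] rect [(610.3, -205.4, 89.2, 78.0, -9.76)]
steel [(504.5, 11.0, 190.7, 46.5, 10.11)]
```

View pics/k1.png

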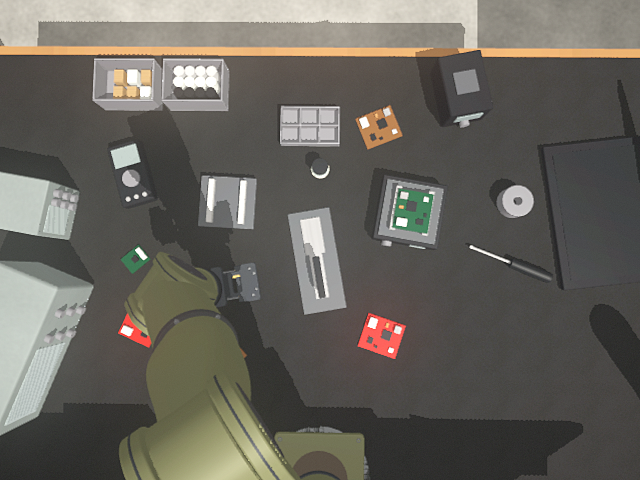

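View pics/k2.png

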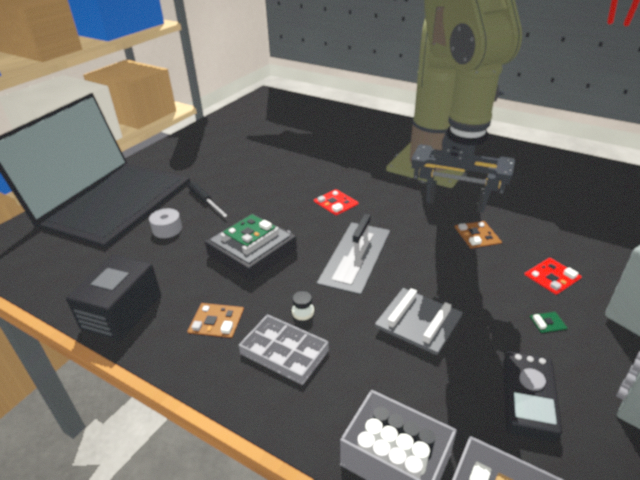

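The board lies on the preheater at top (411,209), the spatula lies flat on its pad at (316,262), and the bystanders are where they were. I hand the job in.

```bash
python3 -c "
from station import ctrl
print(ctrl.finish_job())"
```

```text
the job is handed in; nothing more can be done
None
```

I slid the spatula under the board, carried the board level to the preheater and laid it on the two bars. I then drew the spatula out, put it back flat on its pad and handed the job in. The clock read about 33 s of the 69 allowed. No verdict is reported.

**Last checks**
- **Board:** the top view puts it at (610.5, −205.3) mm, yaw about −9.7°. The preheater's middle is (611.7, −204.5) mm, −9.7°, so it is 1–2 mm off and square. The scene view agrees within about 3 mm. The board did not move between drawing the spatula out and the last look.
- **Spatula:** the steel is at (504.5, 11.0) mm, yaw 10.1°, about 1 mm from where it started on the pad, with the gripper fully open and clear.
- **Bystanders:** jar, spool, spare board and screwdriver look unmoved in both pictures; I did not measure them again.

**What disagreed**
- **First grasp:** it closed on nothing, because the real fingertips sit about 30 mm above the reported tool height. I set that offset by touching the handle top, which pressed on it with about 24 N, and the second grasp held.
- **Scene-view outline:** the board's outline in that view was partly cut by its own white parts and came out a few mm off. I relied mainly on the top view and the known spatula position for the placing.

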